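Index and lock a honing spindle for a wheel change

ROBOT

A 6-joint arm with a two-finger parallel gripper is mounted at the origin on the work surface. World frame = base frame: x ahead of the robot, y to its left, z up, the work surface at z = 0. Lengths are in m, angles in rad, forces in N, time in s.
With the tool pointing down it reaches from about 0.25 to 0.775 m from the base axis. Payload 4 kg.
Tool frame: the origin (TCP) lies at the very end of the fingers, on their centre line; the grasp point (between the pads) lies 19 mm behind it; z points along the fingers, x is the direction in which the jaws open and shut, and the axes are right-handed (so a half turn about z gives the same grasp; the last joint's range is limited). The gripper opens to 94 mm and grips with 3 to 60 N. Pads are 16 mm wide; open, the fingers measure 119 mm over their backs; the gripper's body (75 mm by 177 mm) begins 78 mm behind the grasp point.
Start: joints at [-1.219, 0.087, 1.371, -0, 1.684, -0.103], TCP at [0.242, -0.494, 0.206] pointing down, gripper open.
Joint ranges: [-3.1, 3.1], [-0.76, 2.03], [0.27, 2.55], [-1.08, 4.22], [0.17, 2.65], [-2.57, 2.57]. Speed limits (rad/s): [2.79, 2.79, 3.14, 3.14, 3.14, 3.14].

INTERFACE

Orientations are given as [roll, pitch, yaw] about the fixed x, y, z axes, in that order (R = Rz(yaw) Ry(pitch) Rx(roll)).
In Python, from bench import robot, cams, ticket gives the robot as it stands.
- The arm moves only by the tool jog_arm, never from a script. Its argument "series" is a list of rows, each an object of numbers: "x", "y", "z": the shift along the tool's x, y, z in m; "rx", "ry", "rz": the turn, a rotation vector about the tool's x, y, z in degrees. A call has 1 to 12 rows; each row shifts and turns the pose as measured when the row begins, along the tool's axes as they then stand; what a row does not reach is not made up. A row lasts 1/12 s, in which the tool goes at most 41.7 mm and 7.16 degrees, less where a joint would pass 70% of its speed; a pose out of reach is approached as far as the arm can. A call with a gripper value outside its range is refused whole. "claw" is the opening, from 0 (shut) to 1 (fully open), set as the call begins (left out, the last holds). The fingers move at their own pace and stop on an object; the grip force is fixed at half the most. Time passes only in rows, so rows that do not move let the fingers close. It gives the time, the measured TCP pose, the force and the opening at its end, in the units of the state.
- robot.get_obs(): the state, without advancing time (a new reading comes with each control period).
- cams.snapshot(name): name is "scene" or "top"; returns a dict with "img" (480x640x3 uint8, red, green, blue), "mtx" (3x3 intrinsics, pixels), "origin" and "attitude" of the camera in the world. Camera axes: x right, y down, z forward; pixel columns grow to the right and rows downward; lengths in m; the calibration is good to about 2 mm. A picture is of the moment at which its call begins. There is no depth.
- ticket.close_job(): hands the job in, once; it reports no verdict.
Trained networks look in a picture, given as the dict that the camera call returned (one of the last four; its "shot" number tells which), for a name from the list of things; names that differ only in an ending like _2 or _b are one class to them, and where a whole thing is asked for, a point or a joint stands for the part that bears it (a point fixed in the world has none). Each returns a list of dicts, best first, with "p" (0 to 1); they miss things now and then, are a little off and sometimes report something else, mostly with a low value. They report only what shows in the picture. A call takes as long as a camera call. They do not tell look-alikes from the thing itself.
- cams.look_for(thing, picture): "bbox" ([left, top, width, height] in pixels, round what is visible of it).
The state is a dict: "time": time; "joint_positions": joint angles; "qvel": joint speeds; "joint_torque": joint torques, N m; "tool_pos": TCP position; "ee_rot": TCP orientation; "wrist_force": force on the tool from outside, world axes, zero at the start; "wrist_torque": the same for the moment, N m; "width": finger opening in m.
Only numpy, scipy, OpenCV 4.12 (cv2) and the standard library are available. Lean on these libraries where they do the work, as an engineer would, in place of code of your own. Each camera call takes 0.05 s, during which the arm holds its last target.

TASK

The honing spindle must be locked for a wheel change: roll the wheel in its V-blocks until you feel the spindle click and stop at one of its hidden notches, let go, then with the orange mallet knock the red lock pin fully home into the notch (with the mallet, not with the fingers). Lay the mallet back on its black rubber mat and let go, and leave the gouge, the slip stone and the jar where they are.

Things in the scene. Friction and masses are not known exactly. Their poses are not given: they have to be found in the camera images.
- stand: Green cast stand fixed to the bench, base 150 x 230 x 14 mm; origin on the bench under its middle, x across the spindle, y along it, z up. The spindle axis lies 85 mm above the bench. Around the wheel it is open from y = -71 to +27 mm. From y = 27 to 63 mm stands a narrow housing, 72 mm across in x, its top 123 mm above the bench. End plates at y = -104 and +100 mm, 97 mm high.
- v_block (a point): On the spindle axis at the first of two open 90 degree V-blocks (y = -80 and +78 mm of the stand, 18 mm thick) that carry the steel shaft (20 mm diameter). Keeper straps over them, 64 mm across, tops 104 mm above the bench, let the loose spindle lift at most 3 mm; end play 3 mm. It rolls round in the V-blocks without end, either way; carried round in a pinch it takes some 3 to 12 N.
- wheel_center (a point): Centre of the honing wheel on the spindle (y = -25 mm of the stand): wooden disc with brown rim, 90 mm diameter, 20 mm thick, hub washers 27 mm wide standing 2 mm proud; spindle about 0.7 kg, y along its axis. Pinch its faces near the rim's top from above, carry them round the axis with the tool tilting along, let go, take again. Its angle here tells nothing of the notches.
- collar_mid (a point): On the spindle axis, middle of a collar of 40 mm diameter hidden in the housing, clamped on the shaft at an unknown angle, turning with the wheel. It has two opposite notches 9 mm wide. Within half a turn either way one comes uppermost, where the click plunger drops in; at the start none is within 0.5 rad of it. That notch then lies under the lock pin too, with room to spare.
- click_plug (a point): Top of a small fixed brass plug on the housing. Below it a hidden spring plunger (about 2.5 N) rides on the collar and drops 5 mm into a notch that comes uppermost: rolling then stops hard, both ways (some 1 mm of play), and holds when let go. The force along the rim stays under about 12 N while rolling and climbs past 15 N at the stop; do not force it on.
- lock_pin (a joint): Travel of the lock pin, m: 0 raised, 0.0095 fully home, downwards positive. The pin is stiff (about 6 N to move, 7 N at the end, with a weak spring) and stays where it is put. If no notch lies below, it meets the collar and stops dead at 0.004.
- pin_head (a point): Middle of the top face of the lock pin's red round head, 20 mm diameter, 9 mm thick, on top of the housing (y = 52 mm of the stand). Top 141.5 mm above the bench when raised, 132 mm when fully home (the head's underside then meets the housing).
- mallet_grip (a point): Point on the handle's axis at which to grip. Carver's mallet, 175 mm, 280 g, lying level, x along the handle towards the head. Round wooden handle 22 mm diameter, bare from 78 mm behind to 28 mm ahead of this point, axis 28 mm above the mat (31 mm above the bench). Beyond: eight-sided butt, 14 mm long, and head, 55 mm long, both 56 mm across flats, one flat underneath.
- mallet_head (a point): Centre of the mallet's eight-sided orange plastic head, 55.5 mm ahead of the grip point along the mallet's x axis; 56 mm across flats, 55 mm long. It strikes with any of its flats, such as the one underneath, 28 mm below the handle's axis.
- mat_top (a point): Middle of the top of the black rubber mat, 250 x 130 x 3 mm, long side along its x axis; the mallet lies on it.
- gouge_mid (a point): Bystander: carving gouge with a pale wooden handle, about 245 mm long, 26 mm thick; point at the ferrule. Leave it alone.
- stone_mid (a point): Bystander: brown slip stone, 100 x 45 x 20 mm; its centre. Leave it alone.
- jar_mid (a point): Bystander: jar of honing paste with a steel lid, 60 mm diameter, 60 mm tall; its centre. Leave it alone.
Not all that is in view belongs to the job. Leave any blue look-alike of the part that bears mallet_grip alone.

How it is judged:
By the outcome, as a careful person would: the job done as asked, in the order asked, and still so for the second after the job is handed in, with the robot touching nothing.
It also fails if it takes over 72 s, if anything falls off the work surface, if the arm or the gripper's body presses on something with over 40 N, if the wrist force passes 120 N, or if a joint passes its speed limit or range.

## Working session

There is one attempt and no reset: what is moved stays moved. The work goes in short steps, Python scripts to look and compute and a tool call to move; the robot and the scene stay as the last step left them, time stands still between calls to the robot, and variables do not carry over. Pictures are saved under pics/ and viewed, and the job is handed in when it is done.

Besides the shell and the picture viewer there is one more tool, called after "Request:" as name(argument=value, ...), one argument or row to a line, values as JSON. jog_arm: Moves the arm, as the interface text tells. Its arguments: {"type":"object","properties":{"series":{"type":"array","items":{"type":"object","properties":{"x":{"type":"number"},"y":{"type":"number"},"z":{"type":"number"},"rx":{"type":"number"},"ry":{"type":"number"},"rz":{"type":"number"}}}},"claw":{"type":"number"}},"required":["series"]}

```bash
ls; mkdir -p pics; python3 - <<'E'
from bench import robot,cams,ticket
import cv2,json,numpy as np
print(robot.get_obs())
for n in ["scene","top"]:
    s=cams.snapshot(n); cv2.imwrite(f"pics/{n}0.png",s["img"][:,:,::-1])
    print(n,s["mtx"],s["origin"],s["attitude"],s["shot"])
    for t in ["stand","wheel_center","click_plug","pin_head","mallet_grip","mallet_head","mat_top","gouge_mid","stone_mid","jar_mid","lock_pin"]:
        print(t,[(round(d["p"],2),[round(v) for v in d["bbox"]]) for d in cams.look_for(t,s)[:3]])
E
```

```text
pics
{'time': 0.0, 'joint_positions': array([-1.21908488e+00,  8.79651990e-02,  1.37223997e+00,  1.68575187e-05,
        1.68361205e+00, -1.03055103e-01]), 'qvel': array([ 3.20371376e-06, -1.01021227e-03, -1.04047766e-03,  1.60948720e-03,
        3.58609114e-04,  9.57783108e-04]), 'joint_torque': array([ 2.62908788e-04, -3.40176344e+01, -3.02428079e+01,  7.18722981e-02,
        3.29795096e-02, -1.74282577e-04]), 'tool_pos': array([ 0.24142166, -0.49356915,  0.20430587]), 'ee_rot': array([-3.14134714e+00,  2.21104016e-03, -1.11602763e+00]), 'wrist_force': array([-0.11374955, -1.27171641,  0.11103791]), 'wrist_torque': array([-0.00878656,  0.00271964, -0.02751367]), 'width': 0.09376417444503325}
scene [[530.69732522   0.         318.36870933]
 [  0.         530.69732522 240.05831348]
 [  0.           0.           1.        ]] [0.95901962 0.71120793 0.8000162 ] [-2.19684774 -0.01072246  2.67215415] 1
stand [(0.92, [322, 322, 128, 147])]
wheel_center [(0.57, [352, 341, 60, 72])]
click_plug [(0.61, [320, 324, 131, 145])]
pin_head []
mallet_grip [(0.95, [253, 223, 72, 50]), (0.95, [330, 18
[... 409 characters left out ...]
 0.         560.61267963 240.480706  ]
 [  0.           0.           1.        ]] [ 0.3699103  -0.13201715  1.26573822] [-3.0200905  -0.00451287 -1.54835277] 2
stand [(0.6, [91, 172, 117, 80])]
wheel_center [(0.62, [132, 188, 60, 41])]
click_plug [(0.68, [94, 174, 117, 80])]
pin_head [(0.56, [107, 195, 12, 8])]
mallet_grip [(0.91, [394, 314, 42, 88]), (0.66, [339, 190, 46, 84])]
mallet_head [(0.93, [395, 315, 40, 88]), (0.62, [333, 190, 53, 84])]
mat_top [(0.97, [318, 172, 82, 114])]
gouge_mid [(0.57, [153, 117, 105, 36]), (0.48, [131, 187, 60, 41])]
stone_mid [(0.69, [430, 174, 41, 41]), (0.29, [316, 172, 82, 115])]
jar_mid [(0.68, [473, 286, 25, 25])]
lock_pin [(0.51, [154, 117, 102, 38])]
```

View pics/scene0.png

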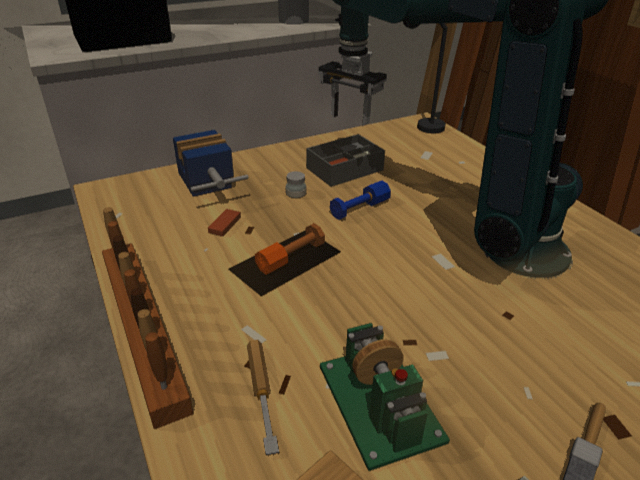

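View pics/top0.png

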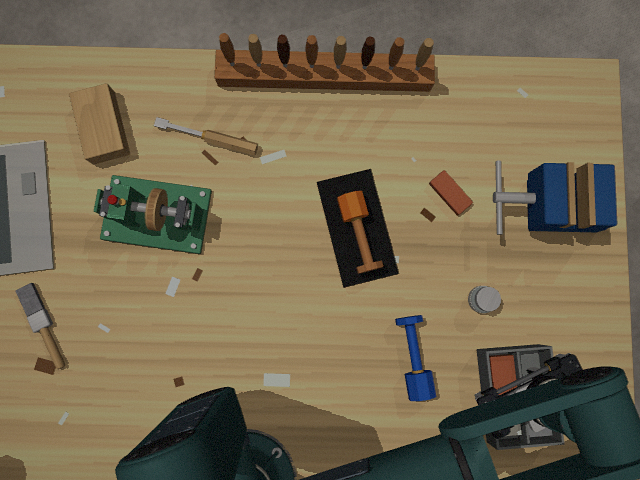

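```bash
python3 - <<'E'
import cv2
a=cv2.imread("pics/top0.png")
cv2.imwrite("pics/topA.png",cv2.resize(a[155:270,80:220],None,fx=5.5,fy=5,interpolation=2)[:, :])
cv2.imwrite("pics/topB.png",cv2.resize(a[165:295,305:445],None,fx=4.5,fy=4.5,interpolation=2))
b=cv2.imread("pics/scene0.png")
cv2.imwrite("pics/scA.png",cv2.resize(b[310:475,310:460],None,fx=3.6,fy=3.6,interpolation=2))
cv2.imwrite("pics/scB.png",cv2.resize(b[170:300,225:400],None,fx=4.5,fy=4.5,interpolation=2))
E
```

```text
(no output)
```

View pics/topA.png

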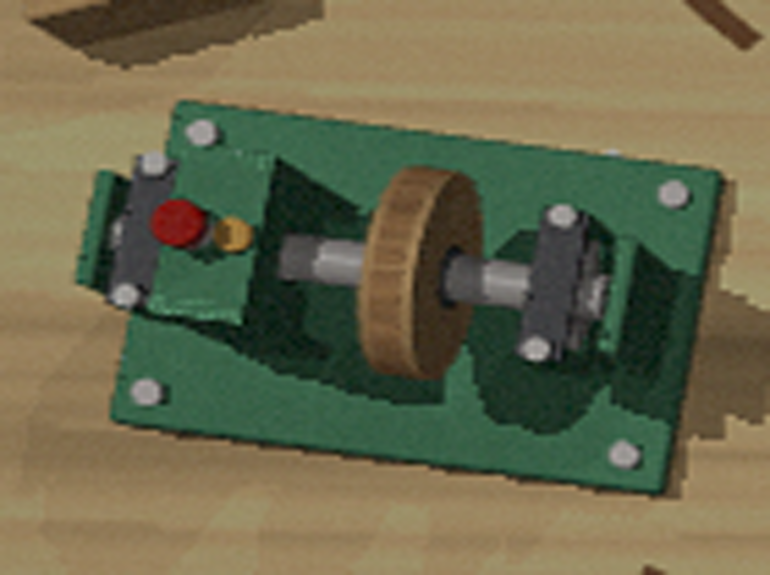

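View pics/topB.png

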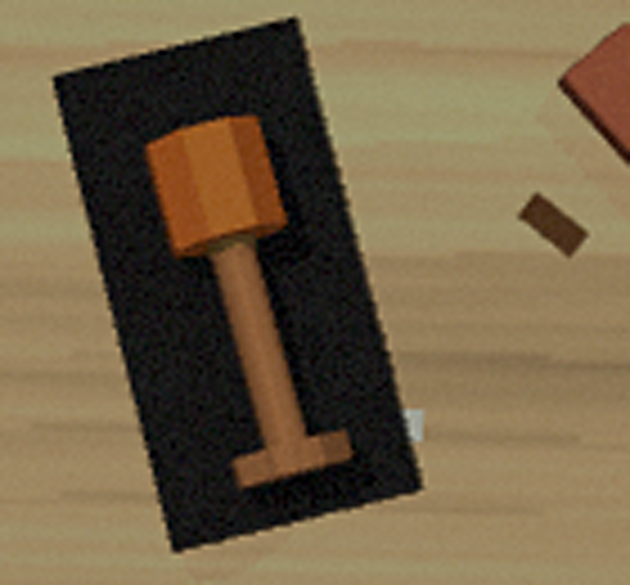

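View pics/scA.png

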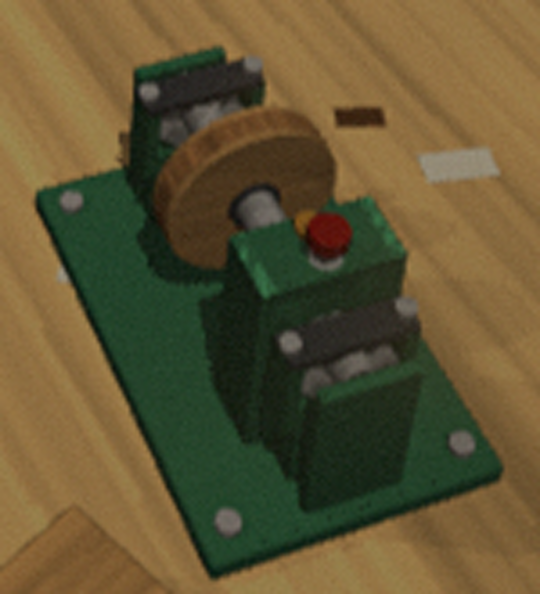

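View pics/scB.png

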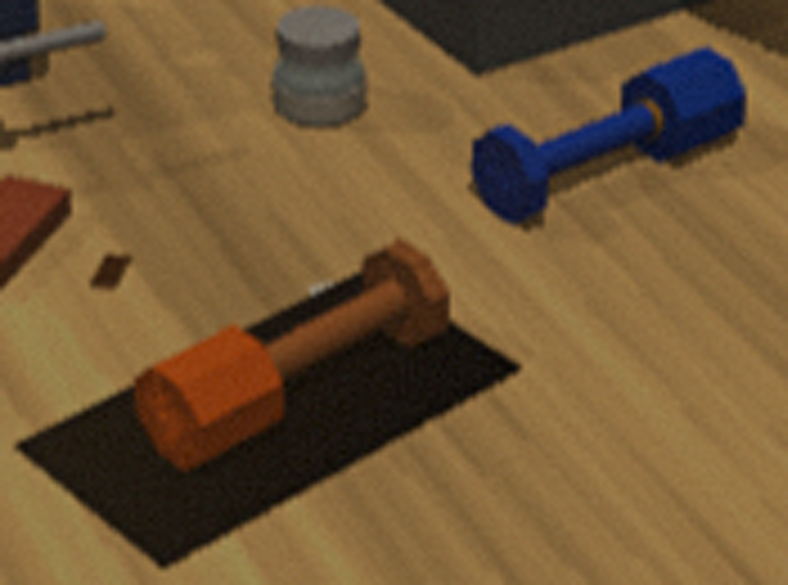

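```bash
cat > h.py <<'E'
import numpy as np, cv2
from scipy.spatial.transform import Rotation as R
from scipy.optimize import least_squares
C={"scene":(np.array([[530.69732522,0,318.36870933],[0,530.69732522,240.05831348],[0,0,1]]),np.array([0.95901962,0.71120793,0.8000162]),[-2.19684774,-0.01072246,2.67215415]),
"top":(np.array([[560.61267963,0,313.33633518],[0,560.61267963,240.480706],[0,0,1]]),np.array([0.3699103,-0.13201715,1.26573822]),[-3.0200905,-0.00451287,-1.54835277])}
def proj(n,P):
    K,o,a=C[n]; p=(np.atleast_2d(P)-o)@R.from_euler('xyz',a).as_matrix()
    p=p@K.T; return p[:,:2]/p[:,2:]
def back(n,uv,z):
    K,o,a=C[n]; d=R.from_euler('xyz',a).as_matrix()@np.linalg.inv(K)@np.array([*uv,1.])
    return o+d*(z-o[2])/d[2]
def fit(obs,x0,fn=None):
    # obs: (cam, uv, local xyz); pose x,y,yaw
    def tf(p,l):
        c,s=np.cos(p[2]),np.sin(p[2]); return np.array([p[0]+c*l[0]-s*l[1],p[1]+s*l[0]+c*l[1],l[2]])
    f=lambda p:np.concatenate([proj(c,tf(p,l))[0]-uv for c,uv,l in obs])
    r=least_squares(f,x0,loss='soft_l1'); return r.x, r.fun.reshape(-1,2), lambda l:tf(r.x,l)
E
cat > fit1.py <<'E'
from h import *
np.set_printoptions(precision=4,suppress=True)
tA=lambda u,v:(80+u/5.5,155+v/5); tB=lambda u,v:(305+u/4.5,165+v/4.5); sA=lambda u,v:(310+u/3.6,310+v/3.6)
sB=lambda u,v:(225+u/4.5,170+v/4.5)
for uv in [(183,102),(720,172),(665,493),(112,420)]: print(back('top',tA(*uv),.014))
print('head',back('top',tA(178,222),.1415),back('scene',sA(330,231),.1415))
for uv in [(38,190),(213,578),(502,470)]: print(back('scene',sA(*uv),.014))
print('mat')
for uv in [(54,77),(298,18),(423,490),(173,551)]: print(back('top',tB(*uv),.003))
for uv in [(18,446),(163,567),(520,368)]: print(back('scene',sB(*uv),.003))
print('handle',back('top',tB(237,245),.031),back('top',tB(283,440),.031))
print('handle sc',back('scene',sB(283,350),.031),back('scene',sB(395,295),.031))
E
python3 fit1.py
```

```text
[0.6617 0.3247 0.014 ]
[0.6344 0.1011 0.014 ]
[0.4874 0.117  0.014 ]
[0.5152 0.3441 0.014 ]
head [0.5821 0.2768 0.1415] [0.5858 0.2807 0.1415]
[0.6374 0.1051 0.014 ]
[0.6689 0.3354 0.014 ]
[0.5214 0.3496 0.014 ]
mat
[ 0.6595 -0.1396  0.003 ]
[ 0.6933 -0.264   0.003 ]
[ 0.4528 -0.329   0.003 ]
[ 0.4195 -0.2043  0.003 ]
[ 0.6968 -0.2562  0.003 ]
[ 0.6639 -0.1339  0.003 ]
[ 0.4256 -0.1993  0.003 ]
handle [ 0.5703 -0.232   0.031 ] [ 0.4739 -0.2558  0.031 ]
handle sc [ 0.5513 -0.2376  0.031 ] [ 0.4744 -0.2569  0.031 ]
```

```bash
cat >> fit1.py <<'E'
print('----')
ob=[('top',tA(183,102),(.075,.115,.014)),('top',tA(720,172),(.075,-.115,.014)),('top',tA(665,493),(-.075,-.115,.014)),('top',tA(112,420),(-.075,.115,.014)),('top',tA(178,222),(0,.052,.1415)),
('scene',sA(330,231),(0,.052,.1415)),('scene',sA(38,190),(.075,-.115,.014)),('scene',sA(213,578),(.075,.115,.014)),('scene',sA(502,470),(-.075,.115,.014))]
for o in (ob[:5],ob[5:],ob):
    p,r,tf=fit(o,[.575,.222,-.12]); print(p,abs(r).max())
print('pin',tf((0,.052,.1415)),'wheel',tf((0,-.025,.085)), 'wheel top',tf((0,-.025,.13)))
m=[('top',tB(54,77),(.125,.065,.003)),('top',tB(298,18),(.125,-.065,.003)),('top',tB(423,490),(-.125,-.065,.003)),('top',tB(173,551),(-.125,.065,.003)),
('scene',sB(18,446),(.125,-.065,.003)),('scene',sB(163,567),(.125,.065,.003)),('scene',sB(520,368),(-.125,-.065,.003))]
for o in (m[:4],m[4:],m):
    p,r,tf=fit(o,[.557,-.23,.26]); print('mat',p,abs(r).max())
E
python3 fit1.py | sed -n '/----/,$p'; python3 - <<'E'
import sys; sys.path.insert(0,'.')
from h import *
# overlay mallet model for candidates
a=cv2.imread('pics/top0.png'); b=cv2.imread('pics/scene0.png')
# orange/wood segmentation of mallet
for n,im,roi in (('top',a,(325,180,65,100)),('scene',b,(250,218,80,60))):
    x,y,w,h=roi; c=im[y:y+h,x:x+w]; hsv=cv2.cvtColor(c,cv2.COLOR_BGR2HSV)
    m=((hsv[...,1]>120)&(hsv[...,2]>70)).astype(np.uint8); 
    v,u=np.nonzero(m); print(n,len(v),u.min()+x,u.max()+x,v.min()+y,v.max()+y)
    cv2.imwrite(f'pics/m_{n}.png',cv2.resize(np.hstack([c,cv2.merge([m*255]*3)]),None,fx=4,fy=4,interpolation=0))
E
```

```text
----
[ 0.575   0.2225 -0.121 ] 1.3093573498951088
[ 0.5792  0.2287 -0.1262] 2.014175540096346
[ 0.5766  0.2253 -0.1266] 3.809452665340359
pin [0.5831 0.2769 0.1415] wheel [0.5734 0.2005 0.085 ] wheel top [0.5734 0.2005 0.13  ]
mat [ 0.5563 -0.2342  0.2635] 0.35497630100104516
mat [ 0.5456 -0.1653 -0.0894] 15.147408919415312
mat [ 0.5566 -0.2331  0.2599] 32.38090073341243
top 1305 337 385 191 277
scene 3052 250 329 218 277
```

View pics/m_top.png

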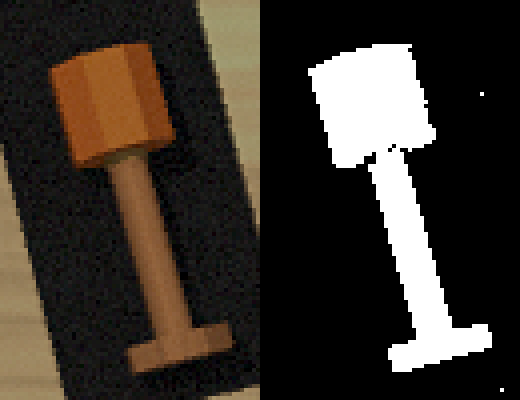

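View pics/m_scene.png

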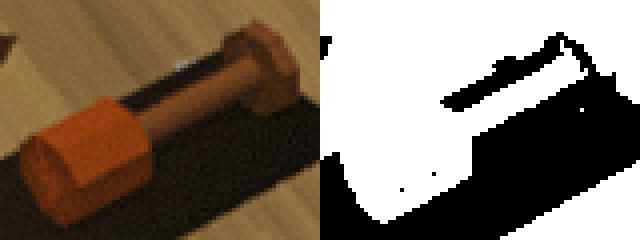

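```bash
cat > mal.py <<'E'
from h import *
from scipy.optimize import minimize
def octo(x0,x1,r,n=8,ph=np.pi/8):
    rr=r/np.cos(np.pi/n); t=ph+np.arange(n)*2*np.pi/n
    return np.array([(x,rr*np.cos(a),rr*np.sin(a)) for x in(x0,x1) for a in t])
parts=[octo(.028,.083,.028),octo(-.092,-.078,.028),octo(-.078,.028,.011,16,0)]
def render(n,p,shape,S=4,z=.031,off=(0,0)):
    m=np.zeros((shape[0]*S,shape[1]*S),np.uint8); c,s=np.cos(p[2]),np.sin(p[2])
    for q in parts:
        W=np.c_[p[0]+c*q[:,0]-s*q[:,1],p[1]+s*q[:,0]+c*q[:,1],q[:,2]+z]
        uv=(proj(n,W)-off+.5)*S-.5
        cv2.fillConvexPoly(m,cv2.convexHull(np.round(uv*16).astype(np.int32)),1,shift=4)
    return m
def fitmal(img,roi,n,x0,mask):
    x,y,w,h=roi; S=4; M=np.kron(mask,np.ones((S,S),np.uint8))
    def cost(d):
        p=np.array(x0)+np.array(d)*[.01,.01,.05]; r=render(n,p,(h,w),S,off=(x,y)); return 1-(r&M).sum()/max((r|M).sum(),1)
    r=minimize(cost,[0,0,0],method='Nelder-Mead',options=dict(initial_simplex=[[0,0,0],[1,0,0],[0,1,0],[0,0,1]],xatol=1e-3,fatol=1e-5))
    return np.array(x0)+r.x*[.01,.01,.05], r.fun
E
cat > fit2.py <<'E'
from mal import *
np.set_printoptions(precision=4,suppress=True)
sB=lambda u,v:(225+u/4.5,170+v/4.5)
m=[('scene',sB(18,446),(.125,-.065,.003)),('scene',sB(163,567),(.125,.065,.003)),('scene',sB(520,368),(-.125,.065,.003))]
m=[(c,u,l) for c,u,l in m]
p,r,tf=fit(m,[.557,-.23,.26]); print('mat sc',p,abs(r).max())
a=cv2.imread('pics/top0.png')
roi=(325,180,65,100);x,y,w,h=roi
hsv=cv2.cvtColor(a[y:y+h,x:x+w],cv2.COLOR_BGR2HSV); M=((hsv[...,1]>120)&(hsv[...,2]>70)).astype(np.uint8)
M=cv2.morphologyEx(M,cv2.MORPH_CLOSE,np.ones((3,3),np.uint8)); M[:,:4]=0; M[:20,55:]=0
print('mallet',fitmal(a,roi,'top',[.54,-.24,.25],M))
b=cv2.imread('pics/scene0.png'); roi=(250,218,80,60);x,y,w,h=roi
hsv=cv2.cvtColor(b[y:y+h,x:x+w],cv2.COLOR_BGR2HSV); M=((hsv[...,0]<13)&(hsv[...,1]>120)&(hsv[...,2]>55)).astype(np.uint8)
nl,lab,st,_=cv2.connectedComponentsWithStats(M); M=(lab==1+st[1:,4].argmax()).astype(np.uint8); print(st[1:,4].max())
cv2.imwrite('pics/ms.png',cv2.resize(M*255,None,fx=5,fy=5,interpolation=0))
print('mallet sc',fitmal(b,roi,'scene',[.54,-.235,.25],M))
E
python3 fit2.py
```

```text
mat sc [ 0.561  -0.2289  0.2712] 1.058803417589047
mallet (array([ 0.5475, -0.2354,  0.2801]), np.float64(0.06912647254945548))
981
mallet sc (array([ 0.5503, -0.2346,  0.298 ]), np.float64(0.25431261050317766))
```

View pics/ms.png

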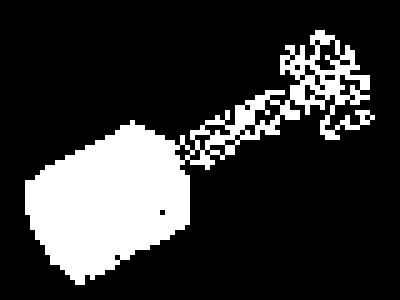

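```bash
cat > plan.py <<'E'
from h import *
from bench import robot,cams
np.set_printoptions(precision=4,suppress=True)
YS=-0.1266; CW=np.array([.5734,.2005,.085])
xs=np.array([np.cos(YS),np.sin(YS),0]); ys=np.array([-np.sin(YS),np.cos(YS),0])
def cur():
    o=robot.get_obs(); return o,np.array(o['tool_pos']),R.from_euler('xyz',o['ee_rot'])
def rows(p0,r0,p1,r1,N):
    # straight line, constant rotation; rows in local frames
    dr=(r0.inv()*r1).as_rotvec(); out=[]
    for i in range(N):
        ra=r0*R.from_rotvec(dr*i/N); d=ra.inv().apply((p1-p0)/N)
        out.append(d)
    return np.array(out),np.degrees(dr)/N
def show(p1,r1,N):
    o,p0,r0=cur(); d,w=rows(p0,r0,p1,r1,N)
    print('dist',np.linalg.norm(p1-p0),'per row deg',w)
    for v in d: print(np.round(v*1000,1))
def wheelpose(th,rt,dy=0):
    u=np.sin(th)*xs+np.cos(th)*np.array([0,0,1]); p=CW+rt*u+dy*ys
    return p, R.from_matrix(np.c_[ys,np.cross(-u,ys),-u])
def state():
    o,p,r=cur(); z=r.as_matrix()[:,2]; 
    th=np.arctan2(-z@xs,-z[2]); d=p-CW
    print('t %.2f'%o['time'],'p',p,'rpy',np.degrees(r.as_euler('xyz')),'F',np.round(o['wrist_force'],1),'T',np.round(o['wrist_torque'],2),'w %.4f'%o['width'])
    e=R.from_matrix(wheelpose(th,0)[1].as_matrix()).inv()*r
    rr=r.inv().apply(CW-p)
    print('  wheel: th %.1f'%np.degrees(th),'C in tool(mm)',np.round(rr*1000,1),'rot err',np.degrees(e.as_rotvec()),'q',o['joint_positions'])
    u=np.array([np.cos(th)*xs+np.sin(th)*np.array([0,0,-1])])[0]
    print('  F tang %.1f rad %.1f axial %.1f'%(o['wrist_force']@u, o['wrist_force']@(-z), o['wrist_force']@ys))
E
python3 - <<'E'
from plan import *
state()
p,r=wheelpose(0,.12); print(p,r.as_euler('xyz'))
_,p0,r0=cur(); print(np.degrees((r0.inv()*r).as_rotvec()))
show(np.array([.48,-.05,.28]),r,14)
E
```

```text
t 1.20 p [ 0.2416 -0.4941  0.2055] rpy [-179.999    -0.0055  -63.9419] F [ 0.3 -1.  -0.1] T [-0.01 -0.03  0.01] w 0.0939
  wheel: th -0.0 C in tool(mm) [-478.3 -603.2  120.5] rot err [ -0.0052  -0.0016 146.6883] q [-1.2191  0.0872  1.3707  0.      1.6836 -0.1031]
  F tang 0.5 rad -0.1 axial -0.9
[0.5734 0.2005 0.205 ] [3.1416 0.     1.4442]
[   0.0067   -0.0033 -146.6883]
dist 0.5095188138508914 per row deg [  0.0005  -0.0002 -10.4777]
[-21.  -29.2  -5.3]
[-15.4 -32.6  -5.3]
[ -9.2 -34.8  -5.3]
[ -2.7 -35.9  -5.3]
[  3.9 -35.8  -5.3]
[ 10.3 -34.5  -5.3]
[ 16.4 -32.   -5.3]
[ 22.  -28.5  -5.3]
[ 26.8 -24.   -5.3]
[ 30.7 -18.8  -5.3]
[ 33.6 -12.9  -5.3]
[35.4 -6.5 -5.3]
[36.   0.  -5.3]
[35.4  6.6 -5.3]
```

```bash
python3 - <<'E'
from plan import *
p,r=wheelpose(0,.17)
show(p,r,24)
E
```

```text
dist 0.7713712009742625 per row deg [ 0.0003 -0.0001 -6.112 ]
[-19.9 -25.1  -2.1]
[-17.1 -27.1  -2.1]
[-14.2 -28.8  -2.1]
[-11.  -30.1  -2.1]
[ -7.7 -31.1  -2.1]
[ -4.4 -31.8  -2.1]
[ -1.  -32.1  -2.1]
[  2.4 -32.   -2.1]
[  5.8 -31.5  -2.1]
[  9.2 -30.7  -2.1]
[ 12.4 -29.6  -2.1]
[ 15.5 -28.1  -2.1]
[ 18.4 -26.3  -2.1]
[ 21.1 -24.2  -2.1]
[ 23.5 -21.8  -2.1]
[ 25.7 -19.2  -2.1]
[ 27.6 -16.3  -2.1]
[ 29.2 -13.3  -2.1]
[ 30.4 -10.1  -2.1]
[31.3 -6.8 -2.1]
[31.9 -3.4 -2.1]
[32.1 -0.  -2.1]
[31.9  3.4 -2.1]
[31.4  6.8 -2.1]
```

Request:
jog_arm(
  series=[
    {"x": -0.02, "y": -0.025, "z": -0.006, "rz": -6},
    {"x": -0.017, "y": -0.027, "z": -0.006, "rz": -6},
    {"x": -0.014, "y": -0.029, "z": -0.006, "rz": -6},
    {"x": -0.011, "y": -0.03, "z": -0.006, "rz": -6},
    {"x": -0.008, "y": -0.031, "z": -0.006, "rz": -6},
    {"x": -0.004, "y": -0.032, "z": -0.006, "rz": -6},
    {"x": -0.001, "y": -0.032, "z": -0.006, "rz": -6},
    {"x": 0.002, "y": -0.032, "z": -0.002, "rz": -6},
    {"x": 0.006, "y": -0.032, "rz": -6},
    {"x": 0.009, "y": -0.031, "rz": -6},
    {"x": 0.012, "y": -0.03, "rz": -6},
    {"x": 0.015, "y": -0.028, "rz": -6},
  ],
  claw=0.45,
)

```text
invalid input
```

```bash
python3 - <<'E'
from plan import *
state()
p,r=wheelpose(0,.15)
show(p,r,12)
E
```

```text
t 1.20 p [ 0.2416 -0.4941  0.2055] rpy [-179.999    -0.0055  -63.9419] F [ 0.3 -1.  -0.1] T [-0.01 -0.03  0.01] w 0.0939
  wheel: th -0.0 C in tool(mm) [-478.3 -603.2  120.5] rot err [ -0.0052  -0.0016 146.6883] q [-1.2191  0.0872  1.3707  0.      1.6836 -0.1031]
  F tang 0.5 rad -0.1 axial -0.9
dist 0.770346900185547 per row deg [  0.0006  -0.0003 -12.224 ]
[-39.9 -50.3  -2.5]
[-28.3 -57.6  -2.5]
[-15.5 -62.3  -2.5]
[ -1.9 -64.1  -2.5]
[ 11.7 -63.1  -2.5]
[ 24.8 -59.2  -2.5]
[ 36.7 -52.6  -2.5]
[ 47.  -43.6  -2.5]
[ 55.2 -32.7  -2.5]
[ 60.9 -20.2  -2.5]
[63.8 -6.9 -2.5]
[63.8  6.8 -2.5]
```

Request:
jog_arm(
  series=[
    {"x": -0.02, "y": -0.025, "z": -0.006, "rx": 0, "ry": 0, "rz": -6},
    {"x": -0.017, "y": -0.027, "z": -0.006, "rx": 0, "ry": 0, "rz": -6},
    {"x": -0.014, "y": -0.029, "z": -0.006, "rx": 0, "ry": 0, "rz": -6},
    {"x": -0.011, "y": -0.03, "z": -0.006, "rx": 0, "ry": 0, "rz": -6},
    {"x": -0.008, "y": -0.031, "z": -0.006, "rx": 0, "ry": 0, "rz": -6},
    {"x": -0.004, "y": -0.032, "z": -0.006, "rx": 0, "ry": 0, "rz": -6},
    {"x": -0.001, "y": -0.032, "z": -0.006, "rx": 0, "ry": 0, "rz": -6},
    {"x": 0.002, "y": -0.032, "z": -0.002, "rx": 0, "ry": 0, "rz": -6},
    {"x": 0.006, "y": -0.032, "z": 0, "rx": 0, "ry": 0, "rz": -6},
    {"x": 0.009, "y": -0.031, "z": 0, "rx": 0, "ry": 0, "rz": -6},
    {"x": 0.012, "y": -0.03, "z": 0, "rx": 0, "ry": 0, "rz": -6},
    {"x": 0.015, "y": -0.028, "z": 0, "rx": 0, "ry": 0, "rz": -6},
  ],
  claw=0.45,
)

```text
time: 2.2
tool_pos: [0.4061, -0.1342, 0.2511]
ee_rot: [3.14, -0.003, 0.187]
wrist_force: [0.5, -0.6, -0.1]
width: 0.0422
```

```bash
python3 - <<'E'
from plan import *
state()
p,r=wheelpose(0,.15)
show(p,r,12)
E
```

```text
t 2.20 p [ 0.4061 -0.1342  0.2511] rpy [179.926   -0.1904  10.7356] F [ 0.5 -0.6 -0.1] T [-0.03 -0.12  0.01] w 0.0422
  wheel: th -0.2 C in tool(mm) [ 226.1 -297.9  166.4] rot err [-0.0073 -0.01   72.0108] q [-0.4526 -0.1951  1.5502  0.001   1.7831 -0.6398]
  F tang 0.6 rad -0.1 axial -0.6
dist 0.3745090971859926 per row deg [ 0.0153 -0.0098 -6.0009]
[ 18.9 -24.8   1.4]
[ 21.4 -22.7   1.4]
[ 23.6 -20.3   1.4]
[ 25.6 -17.8   1.4]
[ 27.3 -15.    1.4]
[ 28.8 -12.    1.4]
[29.9 -9.   1.4]
[30.6 -5.8  1.4]
[31.1 -2.6  1.4]
[31.2  0.7  1.4]
[30.9  4.   1.4]
[30.3  7.2  1.3]
```

Request:
jog_arm(
  series=[
    {"x": 0.019, "y": -0.025, "z": 0.0014, "rx": 0, "ry": 0, "rz": -6},
    {"x": 0.0214, "y": -0.0227, "z": 0.0014, "rx": 0, "ry": 0, "rz": -6},
    {"x": 0.0236, "y": -0.0203, "z": 0.0014, "rx": 0, "ry": 0, "rz": -6},
    {"x": 0.0256, "y": -0.0178, "z": 0.0014, "rx": 0, "ry": 0, "rz": -6},
    {"x": 0.0273, "y": -0.015, "z": 0.0014, "rx": 0, "ry": 0, "rz": -6},
    {"x": 0.0288, "y": -0.012, "z": 0.0014, "rx": 0, "ry": 0, "rz": -6},
    {"x": 0.0299, "y": -0.009, "z": 0.0014, "rx": 0, "ry": 0, "rz": -6},
    {"x": 0.0306, "y": -0.0058, "z": 0.0014, "rx": 0, "ry": 0, "rz": -6},
    {"x": 0.0311, "y": -0.0026, "z": 0.0014, "rx": 0, "ry": 0, "rz": -6},
    {"x": 0.0312, "y": 0.0007, "z": 0.0014, "rx": 0, "ry": 0, "rz": -6},
    {"x": 0.0309, "y": 0.004, "z": 0.0014, "rx": 0, "ry": 0, "rz": -6},
    {"x": 0.0303, "y": 0.0072, "z": 0.0014, "rx": 0, "ry": 0, "rz": -6},
  ],
)

```text
time: 3.2
tool_pos: [0.5682, 0.2257, 0.237]
ee_rot: [3.129, 0.002, 1.512]
wrist_force: [-0.0, -0.6, 1.0]
width: 0.0423
```

```bash
python3 - <<'E'
from plan import *
state()
p,r=wheelpose(np.radians(-50),.10)
show(p,r,9)
s=cams.snapshot('scene'); cv2.imwrite('pics/s1.png',s['img'][:,:,::-1])
E
```

```text
t 3.20 p [0.5682 0.2257 0.237 ] rpy [179.3017   0.1225  86.6256] F [-0.  -0.6  1. ] T [ 0.01 -0.14  0.02] w 0.0423
  wheel: th -0.7 C in tool(mm) [-24.5   4.8 152.1] rot err [ 0.0025 -0.075  -3.8804] q [ 0.2889  0.214   1.1653 -0.0063  1.7515 -1.2242]
  F tang 0.0 rad 1.0 axial -0.6
dist 0.11379340413317827 per row deg [-5.4754 -0.1777  0.4078]
[-2.2 -7.9  9.7]
[-2.2 -8.7  8.9]
[-2.2 -9.5  8. ]
[ -2.3 -10.2   7.1]
[ -2.3 -10.8   6.1]
[ -2.4 -11.4   5. ]
[ -2.5 -11.8   3.9]
[ -2.5 -12.1   2.8]
[ -2.6 -12.3   1.6]
```

View pics/s1.png

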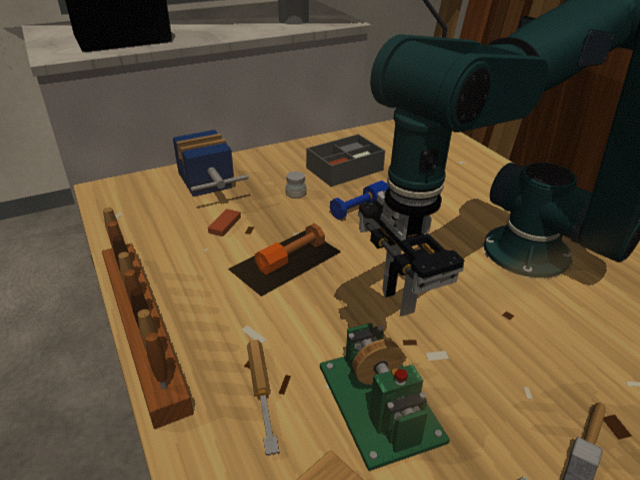

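```bash
python3 - <<'E'
from plan import *
p,r=wheelpose(np.radians(-60),.09)
show(p,r,11)
E
```

```text
dist 0.12956625987791742 per row deg [-5.3954 -0.2196  0.3536]
[-2.2 -6.6  9.5]
[-2.2 -7.5  8.8]
[-2.3 -8.3  8.1]
[-2.3 -9.   7.3]
[-2.3 -9.6  6.4]
[ -2.3 -10.2   5.5]
[ -2.4 -10.6   4.5]
[ -2.4 -11.    3.5]
[ -2.5 -11.2   2.5]
[ -2.6 -11.4   1.4]
[ -2.6 -11.5   0.3]
```

Request:
jog_arm(
  series=[
    {"x": -0.0022, "y": -0.0066, "z": 0.0095, "rx": -5.4, "ry": -0.2, "rz": 0.35},
    {"x": -0.0022, "y": -0.0075, "z": 0.0088, "rx": -5.4, "ry": -0.2, "rz": 0.35},
    {"x": -0.0023, "y": -0.0083, "z": 0.0081, "rx": -5.4, "ry": -0.2, "rz": 0.35},
    {"x": -0.0023, "y": -0.009, "z": 0.0073, "rx": -5.4, "ry": -0.2, "rz": 0.35},
    {"x": -0.0023, "y": -0.0096, "z": 0.0064, "rx": -5.4, "ry": -0.2, "rz": 0.35},
    {"x": -0.0023, "y": -0.0102, "z": 0.0055, "rx": -5.4, "ry": -0.2, "rz": 0.35},
    {"x": -0.0024, "y": -0.0106, "z": 0.0045, "rx": -5.4, "ry": -0.2, "rz": 0.35},
    {"x": -0.0024, "y": -0.011, "z": 0.0035, "rx": -5.4, "ry": -0.2, "rz": 0.35},
    {"x": -0.0025, "y": -0.0112, "z": 0.0025, "rx": -5.4, "ry": -0.2, "rz": 0.35},
    {"x": -0.0025, "y": -0.0114, "z": 0.0014, "rx": -5, "ry": -0.2, "rz": 0.35},
    {"x": -0.0022, "y": -0.008, "z": 0, "rx": -2, "ry": 0, "rz": 0.2},
    {"x": 0, "y": 0, "z": 0, "rx": 0, "ry": 0, "rz": 0},
  ],
)

```text
time: 4.25
tool_pos: [0.4999, 0.2116, 0.1241]
ee_rot: [2.16, -0.014, 1.449]
wrist_force: [0.2, -0.2, -0.2]
width: 0.042
```

```bash
python3 - <<'E'
from plan import *
state()
p,r=wheelpose(np.radians(-60),.021)
show(p,r,7)
s=cams.snapshot('scene'); cv2.imwrite('pics/s2.png',cv2.resize(s['img'][220:480,280:540,::-1],None,fx=2.3,fy=2.3))
E
```

```text
t 4.25 p [0.4999 0.2116 0.1241] rpy [123.7657  -0.7756  83.0197] F [ 0.2 -0.2 -0.2] T [ 0.09  0.25 -0.  ] w 0.0420
  wheel: th -56.2 C in tool(mm) [-2.6  8.8 83.5] rot err [0.0028 0.6582 0.4928] q [ 0.684  -0.2633  2.1867 -1.0759  0.7417 -0.0986]
  F tang -0.0 rad -0.3 axial -0.1
dist 0.06305862298330424 per row deg [-0.5382 -0.0917 -0.0735]
[-0.3  1.1  8.9]
[-0.3  1.   8.9]
[-0.3  0.9  9. ]
[-0.3  0.8  9. ]
[-0.3  0.7  9. ]
[-0.3  0.6  9. ]
[-0.3  0.6  9. ]
```

View pics/s2.png

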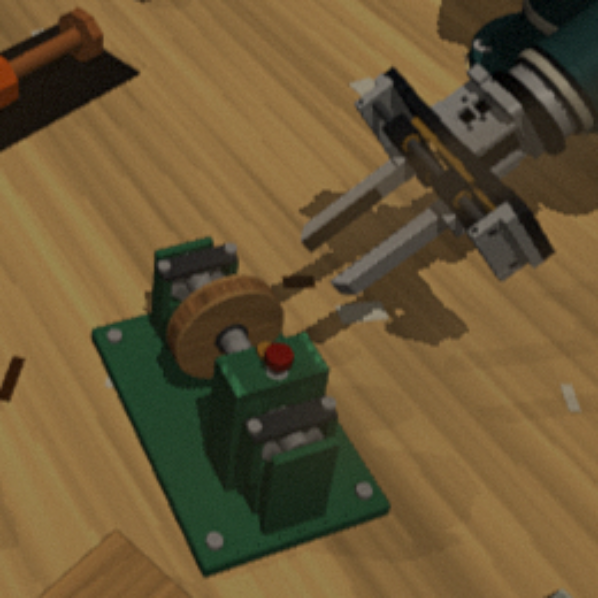

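```bash
python3 - <<'E'
from plan import *
p,r=wheelpose(np.radians(-42),.075)
show(p,r,4)
E
```

```text
dist 0.026541937528860776 per row deg [ 3.6133 -0.1782 -0.0667]
[-0.6  6.   2.8]
[-0.6  6.2  2.4]
[-0.6  6.3  2. ]
[-0.6  6.4  1.6]
```

Request:
jog_arm(
  series=[
    {"x": -0.0006, "y": 0.006, "z": 0.0028, "rx": 3.6, "ry": -0.2, "rz": 0},
    {"x": -0.0006, "y": 0.0062, "z": 0.0024, "rx": 3.6, "ry": -0.2, "rz": 0},
    {"x": -0.0006, "y": 0.0063, "z": 0.002, "rx": 3.6, "ry": -0.2, "rz": 0},
    {"x": -0.0006, "y": 0.005, "z": 0.0016, "rx": 3, "ry": -0.2, "rz": 0},
    {"x": 0, "y": 0, "z": 0, "rx": 0, "ry": 0, "rz": 0},
  ],
)

```text
time: 4.72
tool_pos: [0.5287, 0.207, 0.1491]
ee_rot: [2.395, 0.004, 1.45]
wrist_force: [0.4, 0.8, 0.3]
width: 0.0422
```

```bash
python3 - <<'E'
from plan import *
state()
p,r=wheelpose(np.radians(-42),.021)
show(p,r,6)
E
```

```text
t 4.72 p [0.5287 0.207  0.1491] rpy [137.2461   0.2441  83.0774] F [0.4 0.8 0.3] T [ 0.11  0.15 -0.02] w 0.0422
  wheel: th -42.8 C in tool(mm) [ -0.8 -10.3  77.7] rot err [-0.0002  0.0454 -0.4088] q [ 0.5296 -0.2333  1.9722 -0.5781  0.8585 -0.6604]
  F tang 0.4 rad 0.1 axial 0.8
dist 0.0576144124862338 per row deg [ 0.1258 -0.0071  0.0682]
[-0.1 -1.7  9.5]
[-0.1 -1.7  9.5]
[-0.1 -1.6  9.5]
[-0.1 -1.6  9.5]
[-0.1 -1.6  9.5]
[-0.1 -1.6  9.5]
```

Request:
jog_arm(
  series=[
    {"x": -0.0001, "y": -0.0018, "z": 0.0095, "rx": 0.1, "ry": 0, "rz": 0.1},
    {"x": -0.0001, "y": -0.0018, "z": 0.0095, "rx": 0.1, "ry": 0, "rz": 0.1},
    {"x": -0.0001, "y": -0.0018, "z": 0.0095, "rx": 0.1, "ry": 0, "rz": 0.1},
    {"x": -0.0001, "y": -0.0018, "z": 0.0095, "rx": 0.1, "ry": 0, "rz": 0.1},
    {"x": 0, "y": -0.0016, "z": 0.009, "rx": 0.1, "ry": 0, "rz": 0},
    {"x": 0, "y": -0.001, "z": 0.005, "rx": 0, "ry": 0, "rz": 0},
    {"x": 0, "y": 0, "z": 0, "rx": 0, "ry": 0, "rz": 0},
  ],
)

```text
time: 5.3
tool_pos: [0.5598, 0.2009, 0.0996]
ee_rot: [2.401, 0.004, 1.444]
wrist_force: [-0.9, -0.3, 0.0]
width: 0.0426
```

```bash
python3 - <<'E'
from plan import *
state()
s=cams.snapshot('scene'); cv2.imwrite('pics/s3.png',cv2.resize(s['img'][280:450,310:480,::-1],None,fx=3.5,fy=3.5))
s=cams.snapshot('top'); cv2.imwrite('pics/t3.png',cv2.resize(s['img'][155:285,80:260,::-1],None,fx=4,fy=4))
E
```

```text
t 5.30 p [0.5598 0.2009 0.0996] rpy [137.5677   0.2042  82.761 ] F [-0.9 -0.3  0. ] T [ 0.06  0.2  -0.05] w 0.0426
  wheel: th -42.4 C in tool(mm) [ 1.4  0.1 19.9] rot err [ 0.0002 -0.1408 -0.1486] q [ 0.4766 -0.122   1.9838 -0.6122  0.7337 -0.6218]
  F tang -0.6 rad 0.6 axial -0.4
```

View pics/s3.png

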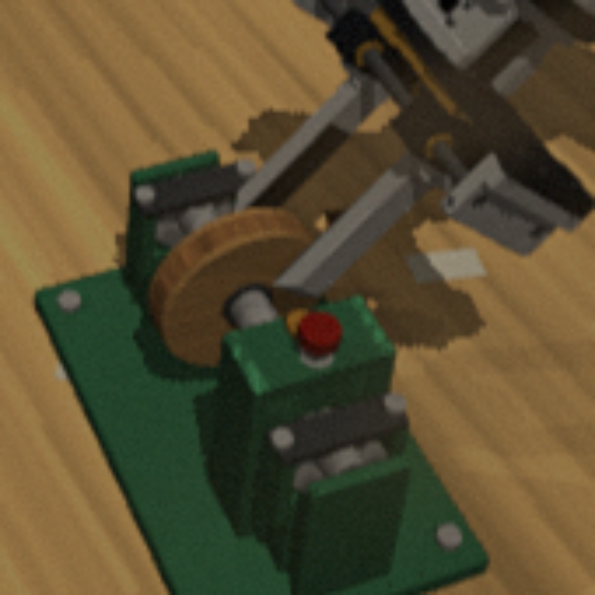

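View pics/t3.png

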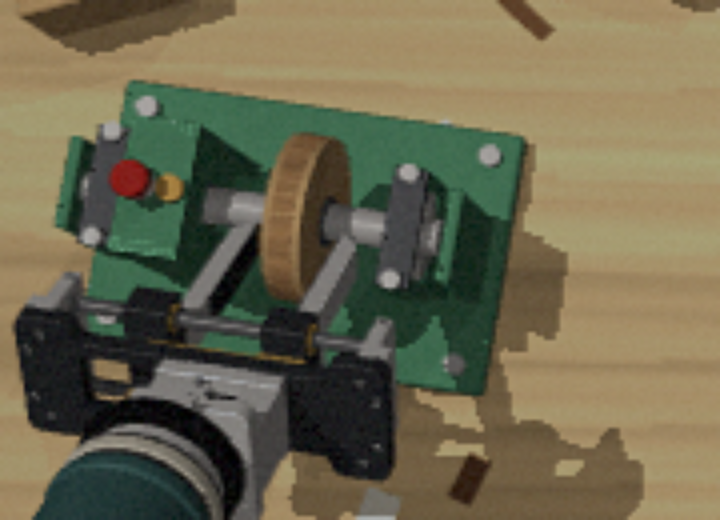

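Request:
jog_arm(
  series=[
    {"x": 0, "y": 0, "z": 0, "rx": 0, "ry": 0, "rz": 0},
    {"x": 0, "y": 0, "z": 0, "rx": 0, "ry": 0, "rz": 0},
    {"x": 0, "y": 0, "z": 0, "rx": 0, "ry": 0, "rz": 0},
    {"x": 0, "y": 0, "z": 0, "rx": 0, "ry": 0, "rz": 0},
  ],
  claw=0.1,
)

```text
time: 5.73
tool_pos: [0.5603, 0.2033, 0.1024]
ee_rot: [2.397, -0.001, 1.447]
wrist_force: [3.4, 1.0, -4.8]
width: 0.0199
```

```bash
python3 - <<'E'
from plan import *
state()
E
```

```text
t 5.73 p [0.5603 0.2033 0.1024] rpy [137.3491  -0.0687  82.9353] F [ 3.4  1.  -4.8] T [0.16 0.45 0.12] w 0.0199
  wheel: th -42.7 C in tool(mm) [-1.2 -1.9 21.8] rot err [-0.0001  0.1785 -0.0924] q [ 0.4789 -0.125   1.9823 -0.6104  0.7319 -0.6222]
  F tang -0.9 rad -5.7 axial 1.5
```

Request:
jog_arm(
  series=[
    {"x": 0, "y": 0.0009, "z": 0, "rx": 2.5, "ry": 0, "rz": 0},
    {"x": 0, "y": 0.0009, "z": 0, "rx": 2.5, "ry": 0, "rz": 0},
    {"x": 0, "y": 0.0009, "z": 0, "rx": 2.5, "ry": 0, "rz": 0},
    {"x": 0, "y": 0.0009, "z": 0, "rx": 2.5, "ry": 0, "rz": 0},
  ],
)

```text
time: 6.07
tool_pos: [0.5631, 0.2031, 0.1043]
ee_rot: [2.574, 0.001, 1.453]
wrist_force: [4.4, -1.4, -5.0]
width: 0.02
```

```bash
python3 - <<'E'
from plan import *
state()
E
```

```text
t 6.07 p [0.5631 0.2031 0.1043] rpy [147.497    0.0849  83.2406] F [ 4.4 -1.4 -5. ] T [-0.07 -0.3  -0.24] w 0.0200
  wheel: th -32.5 C in tool(mm) [-1.3 -1.5 22. ] rot err [-0.0008  0.194  -0.4624] q [ 0.4111 -0.0758  1.8514 -0.3564  0.8955 -0.8847]
  F tang 1.1 rad -6.7 axial -0.9
```

Request:
jog_arm(
  series=[
    {"x": 0, "y": 0.0008, "z": 0.0003, "rx": 2.5, "ry": 0, "rz": 0.1},
    {"x": 0, "y": 0.0008, "z": 0.0003, "rx": 2.5, "ry": 0, "rz": 0.1},
    {"x": 0, "y": 0.0008, "z": 0.0003, "rx": 2.5, "ry": 0, "rz": 0.1},
    {"x": 0, "y": 0.0008, "z": 0.0003, "rx": 2.5, "ry": 0, "rz": 0.1},
    {"x": 0, "y": 0.0008, "z": 0.0003, "rx": 2.5, "ry": 0, "rz": 0},
  ],
)

```text
time: 6.48
tool_pos: [0.5677, 0.2024, 0.1066]
ee_rot: [2.8, -0.002, 1.448]
wrist_force: [1.4, 0.6, -2.3]
width: 0.0196
```

```bash
python3 - <<'E'
from plan import *
state()
E
```

```text
t 6.48 p [0.5677 0.2024 0.1066] rpy [160.4448  -0.1105  82.9729] F [ 1.4  0.6 -2.3] T [-0.15 -0.09 -0.03] w 0.0196
  wheel: th -19.6 C in tool(mm) [-1.2 -1.7 22.3] rot err [-0.0003  0.1799 -0.1765] q [ 0.3333  0.0321  1.6682 -0.1613  1.1368 -1.069 ]
  F tang 0.4 rad -2.6 axial 0.8
```

Request:
jog_arm(
  series=[
    {"x": 0, "y": 0.0009, "z": 0.0002, "rx": 2.5, "ry": 0, "rz": 0},
    {"x": 0, "y": 0.0009, "z": 0.0002, "rx": 2.5, "ry": 0, "rz": 0},
    {"x": 0, "y": 0.0009, "z": 0.0002, "rx": 2.5, "ry": 0, "rz": 0},
    {"x": 0, "y": 0.0009, "z": 0.0002, "rx": 2.5, "ry": 0, "rz": 0},
    {"x": 0, "y": 0.0009, "z": 0.0002, "rx": 2.5, "ry": 0, "rz": 0},
  ],
)

```text
time: 6.9
tool_pos: [0.5727, 0.2017, 0.1077]
ee_rot: [3.026, -0.001, 1.45]
wrist_force: [1.0, 0.5, -1.8]
width: 0.0197
```

```bash
python3 - <<'E'
from plan import *
state()
E
```

```text
t 6.90 p [0.5727 0.2017 0.1077] rpy [173.4047  -0.0515  83.0872] F [ 1.   0.5 -1.8] T [-0.05 -0.25 -0.09] w 0.0197
  wheel: th -6.6 C in tool(mm) [-1.1 -1.8 22.7] rot err [-0.0003  0.0903 -0.3327] q [ 0.2701  0.1742  1.4734 -0.0437  1.3873 -1.1744]
  F tang 0.7 rad -1.9 axial 0.6
```

Request:
jog_arm(
  series=[
    {"x": 0, "y": 0.0009, "z": 0.0003, "rx": 2.5, "ry": 0, "rz": 0},
    {"x": 0, "y": 0.0009, "z": 0.0003, "rx": 2.5, "ry": 0, "rz": 0},
    {"x": 0, "y": 0.0009, "z": 0.0003, "rx": 2.5, "ry": 0, "rz": 0},
    {"x": 0, "y": 0.0009, "z": 0.0003, "rx": 2.5, "ry": 0, "rz": 0},
    {"x": 0, "y": 0.0009, "z": 0.0003, "rx": 2.5, "ry": 0, "rz": 0},
  ],
)

```text
time: 7.32
tool_pos: [0.5778, 0.2009, 0.1077]
ee_rot: [-3.031, 0.0, 1.451]
wrist_force: [-0.3, 0.4, -0.9]
width: 0.0194
```

```bash
python3 - <<'E'
from plan import *
state()
E
```

```text
t 7.32 p [0.5778 0.2009 0.1077] rpy [-173.6419    0.0168   83.1324] F [-0.3  0.4 -0.9] T [-0.01 -0.23 -0.08] w 0.0194
  wheel: th 6.4 C in tool(mm) [-1.  -1.8 23. ] rot err [ 0.0002 -0.0594 -0.3818] q [ 0.2209  0.3381  1.2715  0.0368  1.6366 -1.2296]
  F tang -0.2 rad -0.9 axial 0.3
```

```bash
python3 - <<'E'
from plan import *
s=cams.snapshot('scene'); b=s['img'][:,:,::-1]
a=cv2.imread('pics/scene0.png')
cv2.imwrite('pics/cmp.png',np.hstack([cv2.resize(i[325:425,340:425],None,fx=4.5,fy=4.5,interpolation=2) for i in (a,b)]))
E
```

```text
(no output)
```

View pics/cmp.png

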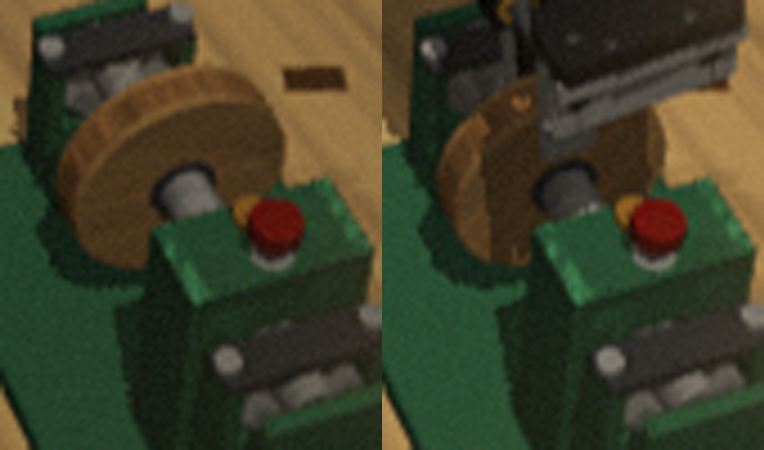

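Request:
jog_arm(
  series=[
    {"x": 0, "y": 0.0009, "z": 0.0003, "rx": 2.5, "ry": 0, "rz": 0.1},
    {"x": 0, "y": 0.0009, "z": 0.0003, "rx": 2.5, "ry": 0, "rz": 0.1},
    {"x": 0, "y": 0.0009, "z": 0.0003, "rx": 2.5, "ry": 0, "rz": 0.1},
    {"x": 0, "y": 0.0009, "z": 0.0003, "rx": 2.5, "ry": 0, "rz": 0.1},
    {"x": 0, "y": 0.0009, "z": 0.0003, "rx": 2.5, "ry": 0, "rz": 0},
  ],
)

```text
time: 7.78
tool_pos: [0.5828, 0.2006, 0.1065]
ee_rot: [-2.807, 0.002, 1.446]
wrist_force: [0.2, -0.2, -0.3]
width: 0.0196
```

```bash
python3 - <<'E'
from plan import *
state()
E
```

```text
t 7.78 p [0.5828 0.2006 0.1065] rpy [-160.8421    0.1046   82.8593] F [ 0.2 -0.2 -0.3] T [ 0.15 -0.34  0.19] w 0.0196
  wheel: th 19.2 C in tool(mm) [-1.2 -1.7 23.4] rot err [ 0.0001 -0.1358 -0.0724] q [ 0.1835  0.5138  1.0673  0.1029  1.8791 -1.2469]
  F tang 0.3 rad -0.3 axial -0.2
```

Request:
jog_arm(
  series=[
    {"x": 0, "y": 0.0009, "z": 0.0003, "rx": 2.5, "ry": 0, "rz": 0},
    {"x": 0, "y": 0.0009, "z": 0.0003, "rx": 2.5, "ry": 0, "rz": 0},
    {"x": 0, "y": 0.0009, "z": 0.0003, "rx": 2.5, "ry": 0, "rz": 0},
    {"x": 0, "y": 0.0009, "z": 0.0003, "rx": 2.5, "ry": 0, "rz": 0},
    {"x": 0, "y": 0.0009, "z": 0.0003, "rx": 2.5, "ry": 0, "rz": 0},
  ],
)

```text
time: 8.2
tool_pos: [0.5873, 0.2002, 0.1044]
ee_rot: [-2.586, 0.002, 1.448]
wrist_force: [-0.3, 0.0, -0.6]
width: 0.0197
```

```bash
python3 - <<'E'
from plan import *
state()
E
```

```text
t 8.20 p [0.5873 0.2002 0.1044] rpy [-148.1478    0.1203   82.9853] F [-0.3  0.  -0.6] T [ 0.12 -0.36  0.05] w 0.0197
  wheel: th 31.9 C in tool(mm) [-1.3 -1.6 23.8] rot err [ 0.0003 -0.2283 -0.1395] q [ 0.1555  0.6974  0.8611  0.1681  2.1157 -1.2442]
  F tang 0.1 rad -0.7 axial -0.0
```

Request:
jog_arm(
  series=[
    {"x": 0, "y": 0.0009, "z": 0.0004, "rx": 2.5, "ry": 0, "rz": 0},
    {"x": 0, "y": 0.0009, "z": 0.0004, "rx": 2.5, "ry": 0, "rz": 0},
    {"x": 0, "y": 0.0009, "z": 0.0004, "rx": 2.5, "ry": 0, "rz": 0},
    {"x": 0, "y": 0.0009, "z": 0.0004, "rx": 2.5, "ry": 0, "rz": 0},
    {"x": 0, "y": 0.0009, "z": 0.0004, "rx": 2.5, "ry": 0, "rz": 0},
  ],
)

```text
time: 8.62
tool_pos: [0.5912, 0.1998, 0.1012]
ee_rot: [-2.365, 0.002, 1.449]
wrist_force: [-0.6, 0.4, -0.8]
width: 0.0197
```

```bash
python3 - <<'E'
from plan import *
state()
E
```

```text
t 8.62 p [0.5912 0.1998 0.1012] rpy [-135.5251    0.1226   83.0303] F [-0.6  0.4 -0.8] T [ 0.21 -0.42 -0.06] w 0.0197
  wheel: th 44.5 C in tool(mm) [-1.5 -1.3 24. ] rot err [ 0.0003 -0.2864 -0.1167] q [ 0.135   0.8861  0.6536  0.2495  2.346  -1.2078]
  F tang 0.1 rad -1.0 axial 0.3
```

Request:
jog_arm(
  series=[
    {"x": 0, "y": 0.0009, "z": 0.0004, "rx": 2.5, "ry": 0, "rz": 0},
    {"x": 0, "y": 0.0009, "z": 0.0004, "rx": 2.5, "ry": 0, "rz": 0},
    {"x": 0, "y": 0.0009, "z": 0.0004, "rx": 2.5, "ry": 0, "rz": 0},
    {"x": 0, "y": 0.0009, "z": 0.0004, "rx": 2.5, "ry": 0, "rz": 0},
    {"x": 0, "y": 0.0009, "z": 0.0004, "rx": 2.5, "ry": 0, "rz": 0},
  ],
)

```text
time: 9.03
tool_pos: [0.5943, 0.1996, 0.0973]
ee_rot: [-2.146, 0.002, 1.449]
wrist_force: [-0.4, 0.5, 0.8]
width: 0.0198
```

```bash
python3 - <<'E'
from plan import *
state()
E
```

```text
t 9.03 p [0.5943 0.1996 0.0973] rpy [-122.9761    0.1163   83.0085] F [-0.4  0.5  0.8] T [ 0.24 -0.52 -0.13] w 0.0198
  wheel: th 57.0 C in tool(mm) [-1.6 -1.  24.2] rot err [ 0.0001 -0.2832 -0.0452] q [ 0.1203  1.0782  0.4449  0.3776  2.5675 -1.1139]
  F tang -0.9 rad 0.1 axial 0.5
```

Request:
jog_arm(
  series=[
    {"x": 0, "y": 0, "z": 0, "rx": 0, "ry": 0, "rz": 0},
    {"x": 0, "y": 0, "z": 0, "rx": 0, "ry": 0, "rz": 0},
    {"x": 0, "y": 0, "z": 0, "rx": 0, "ry": 0, "rz": 0},
    {"x": 0, "y": 0, "z": -0.01, "rx": 0, "ry": 0, "rz": 0},
    {"x": 0, "y": 0, "z": -0.015, "rx": 0, "ry": 0, "rz": 0},
    {"x": 0, "y": 0, "z": -0.015, "rx": 0, "ry": 0, "rz": 0},
    {"x": 0, "y": -0.003, "z": -0.01, "rx": -2, "ry": 0, "rz": 0},
    {"x": 0, "y": -0.009, "z": -0.005, "rx": -6, "ry": 0, "rz": 0},
    {"x": 0, "y": -0.0092, "z": 0, "rx": -6.5, "ry": 0, "rz": 0},
    {"x": 0, "y": -0.0092, "z": 0, "rx": -6.5, "ry": 0, "rz": 0},
    {"x": 0, "y": -0.0092, "z": 0, "rx": -6.5, "ry": 0, "rz": 0},
    {"x": 0, "y": -0.0092, "z": 0, "rx": -6.5, "ry": 0, "rz": 0},
  ],
  claw=0.45,
)

```text
time: 10.03
tool_pos: [0.5942, 0.1919, 0.1413]
ee_rot: [-2.769, 0.01, 1.445]
wrist_force: [0.4, 0.8, -0.1]
width: 0.0425
```

```bash
python3 - <<'E'
from plan import *
state()
p,r=wheelpose(np.radians(-42),.075)
show(p,r,11)
E
```

```text
t 10.03 p [0.5942 0.1919 0.1413] rpy [-158.6506    0.5684   82.8181] F [ 0.4  0.8 -0.1] T [ 0.07 -0.29  0.01] w 0.0425
  wheel: th 21.3 C in tool(mm) [ 6.4  0.2 60.3] rot err [-0.0007 -0.5555  0.1401] q [ 0.1673  0.5524  0.9513  0.1058  1.9964 -1.2501]
  F tang 0.3 rad 0.0 axial 0.8
dist 0.07216857269935108 per row deg [-5.759   0.0523  0.0165]
[ 0.5 -6.1  2.4]
[ 0.5 -6.3  1.8]
[ 0.5 -6.4  1.2]
[ 0.5 -6.5  0.5]
[ 0.5 -6.5 -0.1]
[ 0.5 -6.5 -0.8]
[ 0.5 -6.4 -1.4]
[ 0.5 -6.2 -2.1]
[ 0.5 -6.  -2.7]
[ 0.5 -5.7 -3.3]
[ 0.5 -5.3 -3.8]
```

Request:
jog_arm(
  series=[
    {"x": 0.0006, "y": -0.007, "z": -0.001, "rx": -6, "ry": 0, "rz": 0},
    {"x": 0.0006, "y": -0.007, "z": -0.001, "rx": -6, "ry": 0, "rz": 0},
    {"x": 0.0006, "y": -0.007, "z": -0.001, "rx": -6, "ry": 0, "rz": 0},
    {"x": 0.0006, "y": -0.007, "z": -0.001, "rx": -6, "ry": 0, "rz": 0},
    {"x": 0.0006, "y": -0.007, "z": -0.001, "rx": -6, "ry": 0, "rz": 0},
    {"x": 0.0006, "y": -0.007, "z": 0, "rx": -6, "ry": 0, "rz": 0},
    {"x": 0.0006, "y": -0.007, "z": 0, "rx": -6, "ry": 0, "rz": 0},
    {"x": 0.0006, "y": -0.007, "z": 0, "rx": -6, "ry": 0, "rz": 0},
    {"x": 0.0006, "y": -0.007, "z": 0, "rx": -6, "ry": 0, "rz": 0},
    {"x": 0, "y": -0.005, "z": 0, "rx": -4, "ry": 0, "rz": 0},
    {"x": 0, "y": 0, "z": 0, "rx": 0, "ry": 0, "rz": 0},
  ],
)

```text
time: 10.95
tool_pos: [0.5251, 0.2005, 0.1794]
ee_rot: [2.362, -0.008, 1.476]
wrist_force: [-0.4, 0.4, -1.5]
width: 0.0422
```

```bash
python3 - <<'E'
from plan import *
state()
p,r=wheelpose(np.radians(-42),.021)
show(p,r,5)
E
```

```text
t 10.95 p [0.5251 0.2005 0.1794] rpy [135.3102  -0.4737  84.5528] F [-0.4  0.4 -1.5] T [ 0.07  0.23 -0.03] w 0.0422
  wheel: th -44.7 C in tool(mm) [  3.8 -32.2 101. ] rot err [-0.0133  1.607  -0.9515] q [ 0.5118 -0.3038  1.9792 -0.55    0.8604 -0.7273]
  F tang -1.4 rad -0.7 axial 0.4
dist 0.0860219114286102 per row deg [ 0.5364 -0.3169  0.1977]
[ 0.9 -6.2 16. ]
[ 0.9 -6.1 16.1]
[ 1.  -6.  16.1]
[ 1.1 -5.8 16.2]
[ 1.2 -5.7 16.2]
```

Request:
jog_arm(
  series=[
    {"x": 0.001, "y": -0.015, "z": 0, "rx": 0.5, "ry": -0.5, "rz": 0.3},
    {"x": 0.001, "y": -0.012, "z": 0.006, "rx": 0.5, "ry": -0.5, "rz": 0.3},
    {"x": 0.001, "y": -0.004, "z": 0.013, "rx": 0.5, "ry": -0.5, "rz": 0.3},
    {"x": 0, "y": 0, "z": 0.013, "rx": 0.5, "ry": 0, "rz": 0},
    {"x": 0, "y": 0, "z": 0, "rx": 0, "ry": 0, "rz": 0},
  ],
)

```text
time: 11.37
tool_pos: [0.5258, 0.204, 0.1466]
ee_rot: [2.381, -0.006, 1.456]
wrist_force: [-0.4, 0.9, 0.5]
width: 0.0425
```

```bash
python3 - <<'E'
from plan import *
state()
p,r=wheelpose(np.radians(-43),.021)
show(p,r,5)
E
```

```text
t 11.37 p [0.5258 0.204  0.1466] rpy [136.4194  -0.3378  83.4069] F [-0.4  0.9  0.5] T [ 0.02  0.18 -0.03] w 0.0425
  wheel: th -43.6 C in tool(mm) [ 1.6 -7.9 77.5] rot err [-0.0015  0.7001 -0.2456] q [ 0.5239 -0.252   1.9992 -0.5849  0.8306 -0.6539]
  F tang -0.0 rad 0.7 axial 0.9
dist 0.0570610378296951 per row deg [ 0.1157 -0.1398  0.0498]
[ 0.4 -1.5 11.3]
[ 0.4 -1.5 11.3]
[ 0.4 -1.5 11.3]
[ 0.4 -1.5 11.3]
[ 0.5 -1.5 11.3]
```

Request:
jog_arm(
  series=[
    {"x": 0.0006, "y": -0.002, "z": 0.011, "rx": 0, "ry": -0.2, "rz": 0},
    {"x": 0.0006, "y": -0.002, "z": 0.011, "rx": 0, "ry": -0.2, "rz": 0},
    {"x": 0.0006, "y": -0.002, "z": 0.011, "rx": 0, "ry": -0.2, "rz": 0},
    {"x": 0.0006, "y": -0.001, "z": 0.011, "rx": 0, "ry": 0, "rz": 0},
    {"x": 0.0004, "y": -0.001, "z": 0.009, "rx": 0, "ry": 0, "rz": 0},
    {"x": 0, "y": 0, "z": 0.002, "rx": 0, "ry": 0, "rz": 0},
    {"x": 0, "y": 0, "z": 0, "rx": 0, "ry": 0, "rz": 0},
  ],
)

```text
time: 11.95
tool_pos: [0.5662, 0.2015, 0.1054]
ee_rot: [2.373, -0.001, 1.446]
wrist_force: [0.1, 0.9, -0.2]
width: 0.0421
```

```bash
python3 - <<'E'
from plan import *
state()
E
```

```text
t 11.95 p [0.5662 0.2015 0.1054] rpy [135.962   -0.0489  82.8569] F [ 0.1  0.9 -0.2] T [0.08 0.17 0.  ] w 0.0421
  wheel: th -44.0 C in tool(mm) [-0.2 -9.  19.7] rot err [-0.      0.112  -0.0455] q [ 0.4777 -0.1226  1.9864 -0.6451  0.7131 -0.5938]
  F tang -0.1 rad -0.2 axial 0.9
```

Request:
jog_arm(
  series=[
    {"x": 0.0005, "y": -0.004, "z": -0.0005, "rx": 0, "ry": 0, "rz": 0},
    {"x": 0.0005, "y": -0.004, "z": -0.0005, "rx": 0, "ry": 0, "rz": 0},
    {"x": 0, "y": 0, "z": 0, "rx": 0, "ry": 0, "rz": 0},
  ],
)

```text
time: 12.2
tool_pos: [0.5595, 0.2031, 0.0997]
ee_rot: [2.374, -0.0, 1.445]
wrist_force: [-0.9, 0.0, -0.1]
width: 0.0424
```

```bash
python3 - <<'E'
from plan import *
state()
E
```

```text
t 12.20 p [0.5595 0.2031 0.0997] rpy [136.0061  -0.0193  82.8173] F [-0.9  0.  -0.1] T [ 0.06  0.18 -0.01] w 0.0424
  wheel: th -44.0 C in tool(mm) [-0.9 -0.1 20.4] rot err [-0.      0.0632 -0.0377] q [ 0.4896 -0.1256  2.0012 -0.6602  0.7118 -0.569 ]
  F tang -0.7 rad 0.6 axial -0.1
```

Request:
jog_arm(
  series=[
    {"x": 0, "y": 0, "z": 0, "rx": 0, "ry": 0, "rz": 0},
    {"x": 0, "y": 0, "z": 0, "rx": 0, "ry": 0, "rz": 0},
    {"x": 0, "y": 0, "z": 0, "rx": 0, "ry": 0, "rz": 0},
    {"x": 0, "y": 0.0009, "z": 0.0002, "rx": 2.5, "ry": 0, "rz": 0},
    {"x": 0, "y": 0.0009, "z": 0.0002, "rx": 2.5, "ry": 0, "rz": 0},
    {"x": 0, "y": 0.0009, "z": 0.0002, "rx": 2.5, "ry": 0, "rz": 0},
  ],
  claw=0.1,
)

```text
time: 12.7
tool_pos: [0.5587, 0.2041, 0.1]
ee_rot: [2.51, 0.002, 1.452]
wrist_force: [2.6, -3.2, -1.5]
width: 0.0197
```

```bash
python3 - <<'E'
from plan import *
state()
E
```

```text
t 12.70 p [0.5587 0.2041 0.1   ] rpy [143.7976   0.091   83.1688] F [ 2.6 -3.2 -1.5] T [-0.36 -0.24 -0.36] w 0.0197
  wheel: th -36.2 C in tool(mm) [-1.8  3.2 21. ] rot err [-0.0006  0.1761 -0.3946] q [ 0.4408 -0.0993  1.9097 -0.4419  0.8272 -0.7932]
  F tang 1.5 rad -3.0 axial -2.9
```

Request:
jog_arm(
  series=[
    {"x": 0, "y": 0.0013, "z": 0.0002, "rx": 2.5, "ry": 0, "rz": 0.1},
    {"x": 0, "y": 0.0013, "z": 0.0002, "rx": 2.5, "ry": 0, "rz": 0.1},
    {"x": 0, "y": 0.0013, "z": 0.0002, "rx": 2.5, "ry": 0, "rz": 0},
    {"x": 0, "y": 0.0013, "z": 0.0002, "rx": 2.5, "ry": 0, "rz": 0},
  ],
)

```text
time: 13.03
tool_pos: [0.5619, 0.2037, 0.1029]
ee_rot: [2.695, -0.0, 1.45]
wrist_force: [0.1, 0.1, -1.4]
width: 0.02
```

```bash
python3 - <<'E'
from plan import *
state()
E
```

```text
t 13.03 p [0.5619 0.2037 0.1029] rpy [154.388   -0.0256  83.0846] F [ 0.1  0.1 -1.4] T [-0.13  0.22 -0.15] w 0.0200
  wheel: th -25.6 C in tool(mm) [-1.8  2.9 21.3] rot err [-0.0004  0.1693 -0.2939] q [ 0.3731 -0.0272  1.7648 -0.2427  1.0177 -0.9894]
  F tang -0.5 rad -1.3 axial 0.1
```

Request:
jog_arm(
  series=[
    {"x": 0, "y": 0.001, "z": 0.0001, "rx": 2.5, "ry": 0, "rz": 0},
    {"x": 0, "y": 0.001, "z": 0.0001, "rx": 2.5, "ry": 0, "rz": 0},
    {"x": 0, "y": 0.001, "z": 0.0001, "rx": 2.5, "ry": 0, "rz": 0},
    {"x": 0, "y": 0.001, "z": 0.0001, "rx": 2.5, "ry": 0, "rz": 0},
  ],
)

```text
time: 13.37
tool_pos: [0.5653, 0.2032, 0.1051]
ee_rot: [2.878, -0.0, 1.451]
wrist_force: [1.1, -0.1, -0.8]
width: 0.0198
```

```bash
python3 - <<'E'
from plan import *
state()
E
```

```text
t 13.37 p [0.5653 0.2032 0.1051] rpy [164.8714  -0.0182  83.1513] F [ 1.1 -0.1 -0.8] T [-0.15 -0.09 -0.16] w 0.0198
  wheel: th -15.1 C in tool(mm) [-1.8  2.8 21.6] rot err [-0.0004  0.1233 -0.3861] q [ 0.3149  0.0719  1.6128 -0.117   1.2185 -1.1091]
  F tang 0.9 rad -1.1 axial 0.1
```

Request:
jog_arm(
  series=[
    {"x": 0, "y": 0.001, "z": 0.0001, "rx": 2.5, "ry": 0, "rz": 0},
    {"x": 0, "y": 0.001, "z": 0.0001, "rx": 2.5, "ry": 0, "rz": 0},
    {"x": 0, "y": 0.001, "z": 0.0001, "rx": 2.5, "ry": 0, "rz": 0},
    {"x": 0, "y": 0.001, "z": 0.0001, "rx": 2.5, "ry": 0, "rz": 0},
  ],
)

```text
time: 13.7
tool_pos: [0.5665, 0.2031, 0.1059]
ee_rot: [3.066, 0.0, 1.452]
wrist_force: [-5.0, -0.1, -1.0]
width: 0.0198
```

```bash
python3 - <<'E'
from plan import *
state()
E
```

```text
t 13.70 p [0.5665 0.2031 0.1059] rpy [175.6848   0.0283  83.2127] F [-5.  -0.1 -1. ] T [-0.01  0.33 -0.09] w 0.0198
  wheel: th -4.3 C in tool(mm) [-1.7  5.5 21.3] rot err [-0.      0.0068 -0.4671] q [ 0.2668  0.1901  1.456  -0.029   1.4259 -1.1824]
  F tang -5.0 rad -0.6 axial -0.8
```

Request:
jog_arm(
  series=[
    {"x": 0, "y": 0.0012, "z": 0, "rx": 1, "ry": 0, "rz": 0},
    {"x": 0, "y": 0.0012, "z": 0, "rx": 1, "ry": 0, "rz": 0},
  ],
)

```text
time: 13.87
tool_pos: [0.5664, 0.2031, 0.1059]
ee_rot: [3.112, 0.001, 1.452]
wrist_force: [-5.0, -0.2, 1.6]
width: 0.0197
```

```bash
python3 - <<'E'
from plan import *
state()
E
```

```text
t 13.87 p [0.5664 0.2031 0.1059] rpy [178.2843   0.0624  83.2118] F [-5.  -0.2  1.6] T [ 0.1   0.5  -0.11] w 0.0197
  wheel: th -1.7 C in tool(mm) [-1.7  6.6 21.1] rot err [ 0.0002 -0.0484 -0.4671] q [ 0.257   0.2201  1.4187 -0.012   1.4754 -1.1943]
  F tang -4.9 rad 1.7 axial -0.8
```

Request:
jog_arm(
  series=[
    {"x": 0, "y": 0.003, "z": 0, "rx": 0, "ry": 0, "rz": 0},
    {"x": 0, "y": 0.0035, "z": 0, "rx": 0, "ry": 0, "rz": 0},
  ],
)

```text
time: 14.03
tool_pos: [0.5668, 0.203, 0.1059]
ee_rot: [3.128, 0.003, 1.453]
wrist_force: [-11.1, 0.3, 4.8]
width: 0.0197
```

```bash
python3 - <<'E'
from plan import *
state()
E
```

```text
t 14.03 p [0.5668 0.203  0.1059] rpy [179.2485   0.1528  83.2508] F [-11.1   0.3   4.8] T [ 0.19  1.49 -0.01] w 0.0197
  wheel: th -0.8 C in tool(mm) [-1.6  6.6 21. ] rot err [ 0.0006 -0.1462 -0.5064] q [ 0.254   0.2325  1.4035 -0.0073  1.4944 -1.1985]
  F tang -11.0 rad 5.0 axial -1.1
```

Request:
jog_arm(
  series=[
    {"x": 0, "y": 0.0052, "z": 0.0005, "rx": 0, "ry": 0, "rz": 0},
  ],
)

```text
time: 14.12
tool_pos: [0.5672, 0.203, 0.1058]
ee_rot: [3.14, 0.004, 1.454]
wrist_force: [-16.5, 0.0, 9.6]
width: 0.0194
```

```bash
python3 - <<'E'
from plan import *
state()
E
```

```text
t 14.12 p [0.5672 0.203  0.1058] rpy [179.888    0.2161  83.3029] F [-16.5   0.    9.6] T [ 0.2   2.53 -0.13] w 0.0194
  wheel: th -0.1 C in tool(mm) [-1.6  6.4 20.9] rot err [ 0.001 -0.215 -0.557] q [ 0.252   0.2412  1.3929 -0.0042  1.507  -1.2016]
  F tang -16.3 rad 9.6 axial -2.0
```

Request:
jog_arm(
  series=[
    {"x": 0, "y": -0.001, "z": 0, "rx": 0, "ry": 0, "rz": 0},
    {"x": 0, "y": -0.003, "z": 0, "rx": 0, "ry": 0, "rz": 0},
    {"x": 0, "y": -0.0045, "z": 0, "rx": 0, "ry": 0, "rz": 0},
  ],
)

```text
time: 14.37
tool_pos: [0.5652, 0.2032, 0.1062]
ee_rot: [3.124, 0.003, 1.452]
wrist_force: [9.9, -1.0, -5.4]
width: 0.0199
```

```bash
python3 - <<'E'
from plan import *
state()
E
```

```text
t 14.37 p [0.5652 0.2032 0.1062] rpy [178.9857   0.18    83.2212] F [ 9.9 -1.  -5.4] T [-0.22 -2.44 -0.15] w 0.0199
  wheel: th -1.0 C in tool(mm) [-1.7  8.1 21.3] rot err [ 0.0007 -0.1715 -0.478 ] q [ 0.2563  0.2263  1.4103 -0.0094  1.4896 -1.1955]
  F tang 9.8 rad -5.5 axial 0.3
```

Request:
jog_arm(
  series=[
    {"x": 0, "y": 0.0008, "z": 0, "rx": 0, "ry": 0, "rz": 0},
    {"x": 0, "y": 0, "z": 0, "rx": 0, "ry": 0, "rz": 0},
  ],
)

```text
time: 14.53
tool_pos: [0.5658, 0.203, 0.1058]
ee_rot: [3.123, 0.003, 1.452]
wrist_force: [-0.4, -0.1, 0.7]
width: 0.02
```

Request:
jog_arm(
  series=[
    {"x": 0, "y": 0, "z": 0, "rx": 0, "ry": 0, "rz": 0},
    {"x": 0, "y": 0, "z": 0, "rx": 0, "ry": 0, "rz": 0},
    {"x": 0, "y": 0, "z": 0, "rx": 0, "ry": 0, "rz": 0},
    {"x": 0, "y": 0, "z": -0.012, "rx": 0, "ry": 0, "rz": 0},
    {"x": 0, "y": 0, "z": -0.025, "rx": 0, "ry": 0, "rz": 0},
    {"x": 0, "y": 0, "z": -0.03, "rx": 0, "ry": 0, "rz": 0},
    {"x": 0, "y": 0, "z": -0.03, "rx": 0, "ry": 0, "rz": 0},
    {"x": 0, "y": 0, "z": -0.01, "rx": 0, "ry": 0, "rz": 0},
  ],
  claw=0.45,
)

```text
time: 15.2
tool_pos: [0.561, 0.2032, 0.2151]
ee_rot: [3.133, 0.007, 1.453]
wrist_force: [0.5, 0.4, 1.0]
width: 0.0424
```

```bash
python3 - <<'E'
from plan import *
state()
r=R.from_euler('xyz',[np.pi,0,1.851])
show(np.array([.561,-.2297,.14]),r,13)
s=cams.snapshot('scene'); cv2.imwrite('pics/s4.png',cv2.resize(s['img'][220:480,280:540,::-1],None,fx=2.3,fy=2.3))
s=cams.snapshot('top'); cv2.imwrite('pics/t4.png',s['img'][:,:,::-1])
E
```

```text
t 15.20 p [0.561  0.2032 0.2151] rpy [179.4803   0.3925  83.2633] F [0.5 0.4 1. ] T [ 0.07 -0.13 -0.03] w 0.0424
  wheel: th -0.5 C in tool(mm) [ -0.4  11.5 130.2] rot err [ 0.0018 -0.3878 -0.5205] q [ 0.2583  0.1863  1.2409 -0.0098  1.7085 -1.1964]
  F tang 0.4 rad 1.0 axial 0.4
dist 0.4393861329638581 per row deg [ 0.0334  0.0377 -1.753 ]
[-33.    3.9   6. ]
[-33.1   2.8   6. ]
[-33.2   1.8   6. ]
[-33.3   0.8   6. ]
[-33.3  -0.2   5.9]
[-33.3  -1.2   5.9]
[-33.2  -2.2   5.9]
[-33.1  -3.2   5.9]
[-33.   -4.2   5.9]
[-32.9  -5.2   5.8]
[-32.7  -6.2   5.8]
[-32.5  -7.2   5.8]
[-32.3  -8.2   5.8]
```

View pics/s4.png

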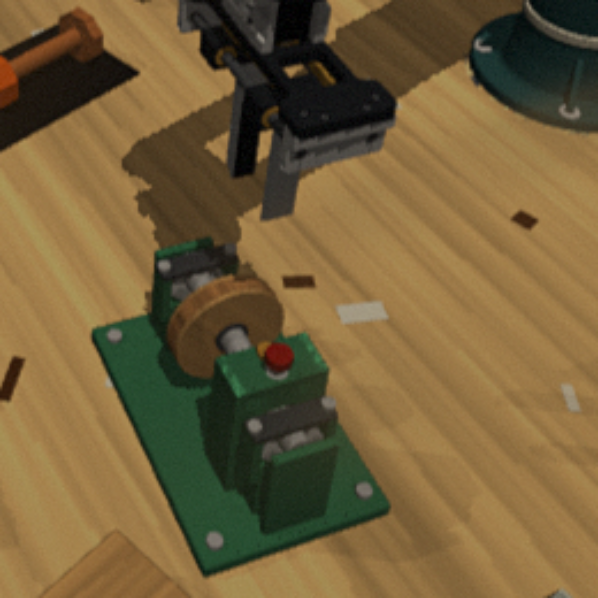

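View pics/t4.png

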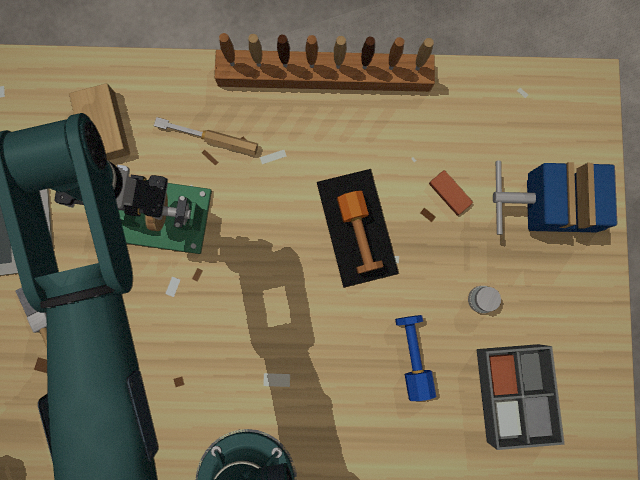

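Request:
jog_arm(
  series=[
    {"x": -0.033, "y": 0.0039, "z": 0.003, "rx": 0, "ry": 0, "rz": -1.8},
    {"x": -0.033, "y": 0.0028, "z": 0.003, "rx": 0, "ry": 0, "rz": -1.8},
    {"x": -0.033, "y": 0.0018, "z": 0.004, "rx": 0, "ry": 0, "rz": -1.8},
    {"x": -0.033, "y": 0.0008, "z": 0.004, "rx": 0, "ry": 0, "rz": -1.8},
    {"x": -0.033, "y": -0.0002, "z": 0.005, "rx": 0, "ry": 0, "rz": -1.8},
    {"x": -0.033, "y": -0.0012, "z": 0.005, "rx": 0, "ry": 0, "rz": -1.8},
    {"x": -0.033, "y": -0.0022, "z": 0.005, "rx": 0, "ry": 0, "rz": -1.8},
    {"x": -0.033, "y": -0.0032, "z": 0.006, "rx": 0, "ry": 0, "rz": -1.8},
    {"x": -0.033, "y": -0.0042, "z": 0.006, "rx": 0, "ry": 0, "rz": -1.8},
    {"x": -0.033, "y": -0.0052, "z": 0.006, "rx": 0, "ry": 0, "rz": -1.8},
    {"x": -0.033, "y": -0.0062, "z": 0.006, "rx": 0, "ry": 0, "rz": -1.8},
    {"x": -0.02, "y": -0.005, "z": 0.006, "rx": 0, "ry": 0, "rz": -1.8},
  ],
  claw=0.65,
)

```text
time: 16.3
tool_pos: [0.5559, -0.1911, 0.1283]
ee_rot: [-3.118, -0.008, 1.862]
wrist_force: [0.2, 0.2, -0.2]
width: 0.0609
```

```bash
python3 - <<'E'
from plan import *
state()
r=R.from_euler('xyz',[np.pi,0,1.851])
show(np.array([.561,-.2297,.08]),r,4)
E
```

```text
t 16.30 p [ 0.5559 -0.1911  0.1283] rpy [-178.6354   -0.4493  106.6683] F [ 0.2  0.2 -0.2] T [ 0.06 -0.12  0.04] w 0.0609
  wheel: th 1.4 C in tool(mm) [369.8 130.2  43.1] rot err [  0.0298  -0.1406 -23.9255] q [-0.4218  0.2159  1.3782 -0.0096  1.5705 -2.2835]
  F tang 0.2 rad -0.2 axial 0.2
dist 0.06201889371277576 per row deg [-0.3418 -0.1105  0.1548]
[-9.7 -1.3 12. ]
[-9.7 -1.3 12. ]
[-9.7 -1.3 12. ]
[-9.6 -1.4 12.1]
```

Request:
jog_arm(
  series=[
    {"x": -0.0097, "y": -0.0013, "z": 0.01, "rx": -0.35, "ry": -0.1, "rz": 0.15},
    {"x": -0.0097, "y": -0.0013, "z": 0.012, "rx": -0.35, "ry": -0.1, "rz": 0.15},
    {"x": -0.0097, "y": -0.0013, "z": 0.012, "rx": -0.35, "ry": -0.1, "rz": 0.15},
    {"x": -0.008, "y": -0.0013, "z": 0.012, "rx": -0.35, "ry": -0.1, "rz": 0.15},
    {"x": 0, "y": 0, "z": 0, "rx": 0, "ry": 0, "rz": 0},
  ],
)

```text
time: 16.72
tool_pos: [0.5521, -0.2334, 0.0653]
ee_rot: [-3.126, -0.014, 1.843]
wrist_force: [-0.8, 0.3, -1.3]
width: 0.0607
```

```bash
python3 - <<'E'
from plan import *
state()
r=R.from_euler('xyz',[np.pi,0,1.851])
show(np.array([.561,-.2297,.012]),r,5)
s=cams.snapshot('scene'); cv2.imwrite('pics/s5.png',cv2.resize(s['img'][130:310,200:400,::-1],None,fx=3.2,fy=3.2))
s=cams.snapshot('top'); cv2.imwrite('pics/t5.png',cv2.resize(s['img'][150:310,290:450,::-1],None,fx=3.6,fy=3.6))
E
```

```text
t 16.72 p [ 0.5521 -0.2334  0.0653] rpy [-179.1275   -0.7832  105.5874] F [-0.8  0.3 -1.3] T [ 0.04 -0.1   0.  ] w 0.0607
  wheel: th 1.1 C in tool(mm) [412.4 136.9 -16.1] rot err [ -0.0764   0.3779 -22.8506] q [-0.4941  0.277   1.4321 -0.0007  1.453  -2.337 ]
  F tang -0.8 rad -1.4 axial 0.1
dist 0.054168650920300536 per row deg [-0.1738 -0.1573 -0.0922]
[ 0.1  2.1 10.6]
[ 0.1  2.  10.6]
[ 0.1  2.  10.6]
[ 0.2  2.  10.6]
[ 0.2  1.9 10.7]
```

View pics/s5.png

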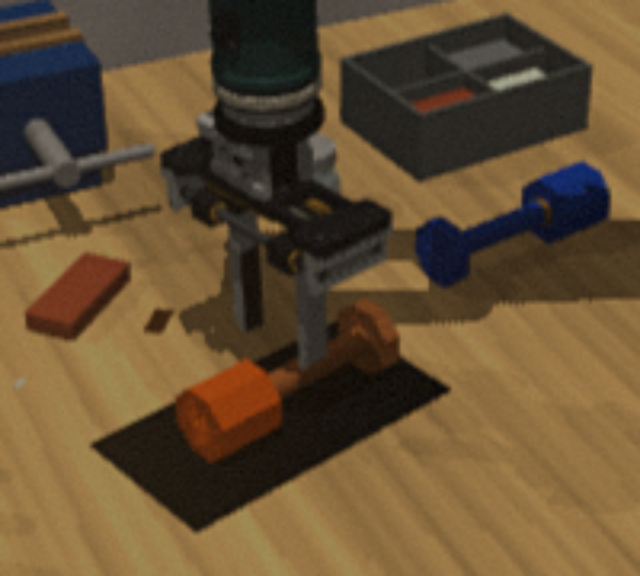

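View pics/t5.png

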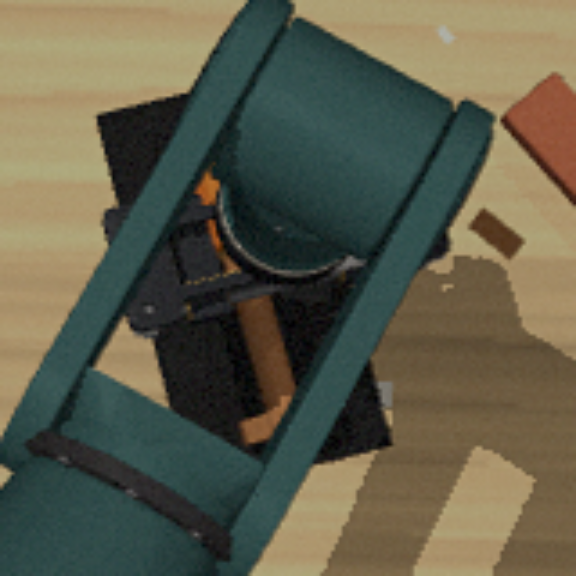

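Request:
jog_arm(
  series=[
    {"x": 0.0001, "y": 0.002, "z": 0.0106, "rx": -0.2, "ry": -0.15, "rz": -0.1},
    {"x": 0.0001, "y": 0.002, "z": 0.0106, "rx": -0.2, "ry": -0.15, "rz": -0.1},
    {"x": 0.0001, "y": 0.002, "z": 0.0106, "rx": -0.2, "ry": -0.15, "rz": -0.1},
    {"x": 0, "y": 0.002, "z": 0.0106, "rx": -0.2, "ry": -0.15, "rz": 0},
    {"x": 0, "y": 0.001, "z": 0.004, "rx": 0, "ry": -0.15, "rz": 0},
    {"x": 0, "y": 0, "z": 0, "rx": 0, "ry": 0, "rz": 0},
  ],
)

```text
time: 17.32
tool_pos: [0.5653, -0.2257, 0.0216]
ee_rot: [3.133, 0.005, 1.855]
wrist_force: [-0.8, -0.4, 0.2]
width: 0.061
```

```bash
python3 - <<'E'
from plan import *
state()
r=R.from_euler('xyz',[np.pi,0,1.851])
show(np.array([.561,-.2297,.012]),r,2)
E
```

```text
t 17.32 p [ 0.5653 -0.2257  0.0216] rpy [179.5265   0.3077 106.294 ] F [-0.8 -0.4  0.2] T [ 0.06 -0.14 -0.04] w 0.0610
  wheel: th -0.6 C in tool(mm) [406.5 127.9 -64.5] rot err [  0.0191  -0.0916 -23.5494] q [-0.474   0.3103  1.4817  0.0018  1.3399 -2.3296]
  F tang -0.7 rad 0.2 axial -0.5
dist 0.011300002076351883 per row deg [0.237  0.1534 0.1204]
[-1.3 -2.7  4.8]
[-1.3 -2.7  4.8]
```

Request:
jog_arm(
  series=[
    {"x": -0.0013, "y": -0.0025, "z": 0.0045, "rx": 0.2, "ry": 0.15, "rz": 0.1},
    {"x": -0.0013, "y": -0.0025, "z": 0.0045, "rx": 0.2, "ry": 0.15, "rz": 0.1},
    {"x": 0, "y": 0, "z": 0, "rx": 0, "ry": 0, "rz": 0},
  ],
)

```text
time: 17.57
tool_pos: [0.5621, -0.229, 0.0134]
ee_rot: [3.139, 0.001, 1.854]
wrist_force: [-0.1, 0.0, 0.2]
width: 0.0608
```

```bash
python3 - <<'E'
from plan import *
state()
E
```

```text
t 17.57 p [ 0.5621 -0.229   0.0134] rpy [179.8647   0.082  106.2146] F [-0.1  0.   0.2] T [ 0.09 -0.1  -0.06] w 0.0608
  wheel: th -0.2 C in tool(mm) [409.1 130.9 -71.9] rot err [  0.0044  -0.021  -23.4684] q [-0.4805  0.3195  1.4875  0.0006  1.3319 -2.3345]
  F tang -0.1 rad 0.2 axial -0.0
```

Close on the handle and lift a little.

Request:
jog_arm(
  series=[
    {"x": 0, "y": 0, "z": 0, "rx": 0, "ry": 0, "rz": 0},
    {"x": 0, "y": 0, "z": 0, "rx": 0, "ry": 0, "rz": 0},
    {"x": 0, "y": 0, "z": 0, "rx": 0, "ry": 0, "rz": 0},
    {"x": 0, "y": 0, "z": 0, "rx": 0, "ry": 0, "rz": 0},
    {"x": 0, "y": 0, "z": 0, "rx": 0, "ry": 0, "rz": 0},
  ],
  claw=0.05,
)

```text
time: 17.98
tool_pos: [0.563, -0.2301, 0.0151]
ee_rot: [3.137, 0.003, 1.853]
wrist_force: [-0.6, -0.1, -0.5]
width: 0.031
```

```bash
python3 - <<'E'
from plan import *
state()
E
```

```text
t 17.98 p [ 0.563  -0.2301  0.0151] rpy [179.7394   0.1992 106.1534] F [-0.6 -0.1 -0.5] T [ 0.1  -0.13 -0.02] w 0.0310
  wheel: th -0.3 C in tool(mm) [410.5 130.1 -70.7] rot err [  0.0162  -0.0782 -23.4077] q [-0.4816  0.3182  1.4855  0.0007  1.3322 -2.3345]
  F tang -0.6 rad -0.5 axial -0.2
```

Request:
jog_arm(
  series=[
    {"x": 0, "y": 0, "z": -0.008, "rx": 0, "ry": 0, "rz": 0},
    {"x": 0, "y": 0, "z": -0.015, "rx": 0, "ry": 0, "rz": 0},
    {"x": 0, "y": 0, "z": -0.025, "rx": 0, "ry": 0, "rz": 0},
    {"x": 0, "y": 0, "z": -0.03, "rx": 0, "ry": 0, "rz": 0},
    {"x": 0, "y": 0, "z": -0.03, "rx": 0, "ry": 0, "rz": 0},
    {"x": 0, "y": 0, "z": -0.03, "rx": 0, "ry": 0, "rz": 0},
    {"x": 0, "y": 0, "z": -0.025, "rx": 0, "ry": 0, "rz": 0},
    {"x": 0, "y": 0, "z": 0, "rx": 0, "ry": 0, "rz": 0},
  ],
)

```text
time: 18.65
tool_pos: [0.5572, -0.2275, 0.1787]
ee_rot: [-3.132, -0.009, 1.852]
wrist_force: [0.8, 0.1, -2.5]
width: 0.0209
```

```bash
python3 - <<'E'
from plan import *
state()
s=cams.snapshot('scene'); cv2.imwrite('pics/s6.png',cv2.resize(s['img'][100:310,200:400,::-1],None,fx=2.8,fy=2.8))
E
```

```text
t 18.65 p [ 0.5572 -0.2275  0.1787] rpy [-179.4622   -0.5378  106.1377] F [ 0.8  0.1 -2.5] T [-0.01 -0.16 -0.04] w 0.0209
  wheel: th 0.7 C in tool(mm) [405.7 135.4  96.3] rot err [ -0.0572   0.2762 -23.3956] q [-0.482   0.2193  1.2736  0.0003  1.662  -2.3344]
  F tang 0.8 rad -2.4 axial 0.2
```

View pics/s6.png

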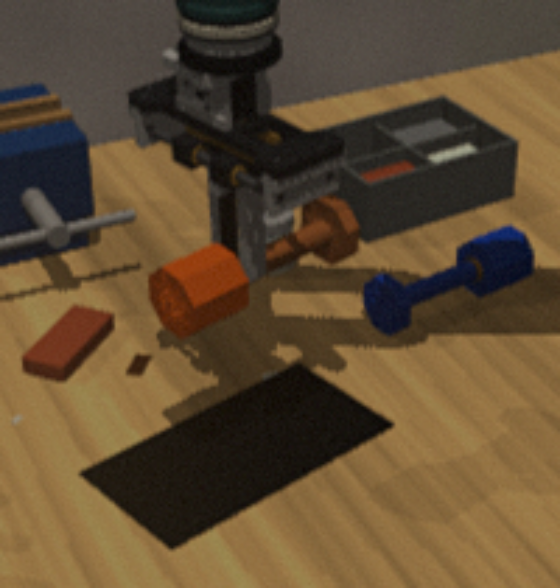

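```bash
python3 - <<'E'
from plan import *
r=R.from_euler('xyz',[np.pi,0,1.444])
show(np.array([.5533,.2807,.20]),r,16)
E
```

```text
dist 0.508298202542404 per row deg [-0.0502 -0.033   1.4628]
[30.6  8.6 -1.2]
[30.8  7.8 -1.3]
[31.   7.1 -1.3]
[31.1  6.3 -1.3]
[31.3  5.5 -1.3]
[31.4  4.7 -1.3]
[31.5  3.9 -1.3]
[31.6  3.1 -1.3]
[31.7  2.3 -1.3]
[31.7  1.4 -1.4]
[31.7  0.6 -1.4]
[31.7 -0.2 -1.4]
[31.7 -1.  -1.4]
[31.7 -1.8 -1.4]
[31.6 -2.6 -1.5]
[31.6 -3.4 -1.5]
```

Request:
jog_arm(
  series=[
    {"x": 0.015, "y": 0.004, "z": -0.002, "rx": 0, "ry": 0, "rz": 1.4},
    {"x": 0.028, "y": 0.008, "z": -0.002, "rx": 0, "ry": 0, "rz": 1.4},
    {"x": 0.031, "y": 0.0078, "z": -0.002, "rx": 0, "ry": 0, "rz": 1.4},
    {"x": 0.031, "y": 0.007, "z": -0.002, "rx": 0, "ry": 0, "rz": 1.4},
    {"x": 0.031, "y": 0.0063, "z": -0.002, "rx": 0, "ry": 0, "rz": 1.4},
    {"x": 0.031, "y": 0.0055, "z": -0.002, "rx": 0, "ry": 0, "rz": 1.4},
    {"x": 0.031, "y": 0.0047, "z": -0.002, "rx": 0, "ry": 0, "rz": 1.4},
    {"x": 0.031, "y": 0.0039, "z": -0.002, "rx": 0, "ry": 0, "rz": 1.4},
    {"x": 0.031, "y": 0.0031, "z": -0.002, "rx": 0, "ry": 0, "rz": 1.4},
    {"x": 0.031, "y": 0.0023, "z": -0.002, "rx": 0, "ry": 0, "rz": 1.4},
    {"x": 0.031, "y": 0.0014, "z": -0.002, "rx": 0, "ry": 0, "rz": 1.4},
    {"x": 0.031, "y": 0.0006, "z": 0, "rx": 0, "ry": 0, "rz": 1.4},
  ],
)

```text
time: 19.7
tool_pos: [0.5492, 0.1407, 0.1642]
ee_rot: [-3.07, -0.01, 1.53]
wrist_force: [0.5, -0.5, -2.9]
width: 0.0212
```

```bash
python3 - <<'E'
from plan import *
state()
r=R.from_euler('xyz',[np.pi,0,1.444])
show(np.array([.5533,.2807,.20]),r,6)
E
```

```text
t 19.70 p [0.5492 0.1407 0.1642] rpy [-175.8783   -0.5676   87.6464] F [ 0.5 -0.5 -2.9] T [ 0.06 -0.23 -0.02] w 0.0212
  wheel: th 4.2 C in tool(mm) [60.  27.4 78.1] rot err [-0.0091  0.2121 -4.9281] q [ 0.1368  0.1878  1.3412  0.0226  1.6816 -1.3916]
  F tang 0.7 rad -2.9 axial -0.4
dist 0.14460196012133716 per row deg [-0.6906 -0.0651  0.8216]
[23.4 -0.7 -5.7]
[23.4 -0.9 -5.7]
[23.4 -1.2 -5.8]
[23.3 -1.5 -5.8]
[23.3 -1.7 -5.9]
[23.3 -2.  -5.9]
```

Request:
jog_arm(
  series=[
    {"x": 0.008, "y": 0, "z": -0.012, "rx": -0.7, "ry": 0, "rz": 0.8},
    {"x": 0.018, "y": -0.001, "z": -0.01, "rx": -0.7, "ry": 0, "rz": 0.8},
    {"x": 0.023, "y": -0.001, "z": -0.008, "rx": -0.7, "ry": 0, "rz": 0.8},
    {"x": 0.023, "y": -0.0015, "z": -0.006, "rx": -0.7, "ry": 0, "rz": 0.8},
    {"x": 0.023, "y": -0.0015, "z": -0.004, "rx": -0.7, "ry": 0, "rz": 0.8},
    {"x": 0.018, "y": -0.002, "z": -0.002, "rx": -0.7, "ry": 0, "rz": 0.8},
    {"x": 0, "y": 0, "z": 0, "rx": 0, "ry": 0, "rz": 0},
  ],
)

```text
time: 20.28
tool_pos: [0.542, 0.264, 0.1823]
ee_rot: [-3.106, 0.004, 1.449]
wrist_force: [-0.2, 0.6, -2.6]
width: 0.0209
```

```bash
python3 - <<'E'
from plan import *
state()
r=R.from_euler('xyz',[np.pi,0,1.444])
show(np.array([.5533,.2807,.185]),r,3)
E
```

```text
t 20.28 p [0.542  0.264  0.1823] rpy [-177.9731    0.2357   83.0372] F [-0.2  0.6 -2.6] T [ 0.08 -0.11 -0.03] w 0.0209
  wheel: th 2.0 C in tool(mm) [-58.8  42.3  96.1] rot err [ 0.0006 -0.2458 -0.2823] q [ 0.352   0.2355  1.2476  0.0126  1.6918 -1.0959]
  F tang -0.2 rad -2.6 axial 0.6
dist 0.020340397765979117 per row deg [-0.6754  0.0803  0.0993]
[ 6.  3. -1.]
[ 6.  3. -1.]
[ 6.  3. -1.]
```

Request:
jog_arm(
  series=[
    {"x": 0.006, "y": 0.003, "z": 0.001, "rx": -0.7, "ry": 0, "rz": 0.1},
    {"x": 0.006, "y": 0.003, "z": 0.001, "rx": -0.7, "ry": 0, "rz": 0.1},
    {"x": 0.005, "y": 0.003, "z": 0.001, "rx": -0.7, "ry": 0, "rz": 0.1},
    {"x": 0, "y": 0, "z": 0, "rx": 0, "ry": 0, "rz": 0},
  ],
)

```text
time: 20.62
tool_pos: [0.5506, 0.2791, 0.1694]
ee_rot: [-3.134, 0.012, 1.444]
wrist_force: [-0.2, 0.2, -3.3]
width: 0.0212
```

```bash
python3 - <<'E'
from plan import *
state()
r=R.from_euler('xyz',[np.pi,0,1.444])
show(np.array([.5533,.2807,.18]),r,2)
s=cams.snapshot('scene'); cv2.imwrite('pics/s7.png',s['img'][:,:,::-1]);cv2.imwrite('pics/s7z.png',cv2.resize(s['img'][260:480,300:500,::-1],None,fx=3,fy=2.7))
s=cams.snapshot('top'); cv2.imwrite('pics/t7.png',cv2.resize(s['img'][150:280,60:240,::-1],None,fx=4,fy=4))
E
```

```text
t 20.62 p [0.5506 0.2791 0.1694] rpy [-179.5486    0.6997   82.7459] F [-0.2  0.2 -3.3] T [ 0.07 -0.09 -0.01] w 0.0212
  wheel: th 0.5 C in tool(mm) [-74.   33.2  85. ] rot err [-0.     -0.6997  0.0059] q [ 0.3812  0.2566  1.247  -0.0069  1.6508 -1.0634]
  F tang -0.2 rad -3.3 axial 0.2
dist 0.011077960804718755 per row deg [-0.2257  0.3499  0.004 ]
[ 0.9  1.2 -5.3]
[ 0.9  1.2 -5.3]
```

View pics/s7z.png

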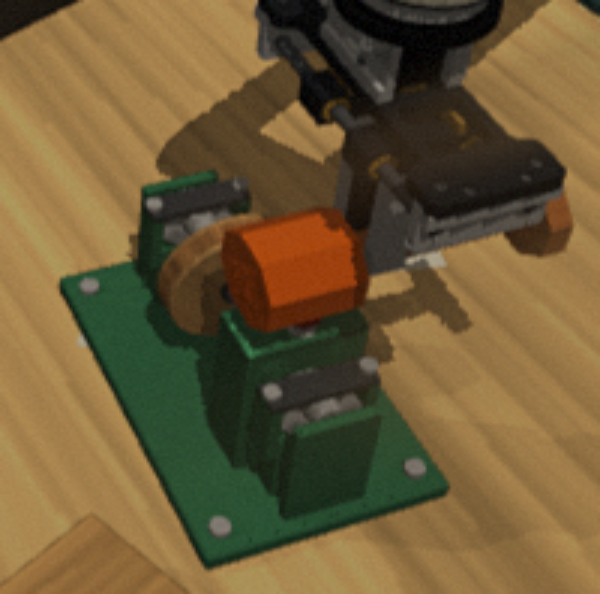

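View pics/t7.png

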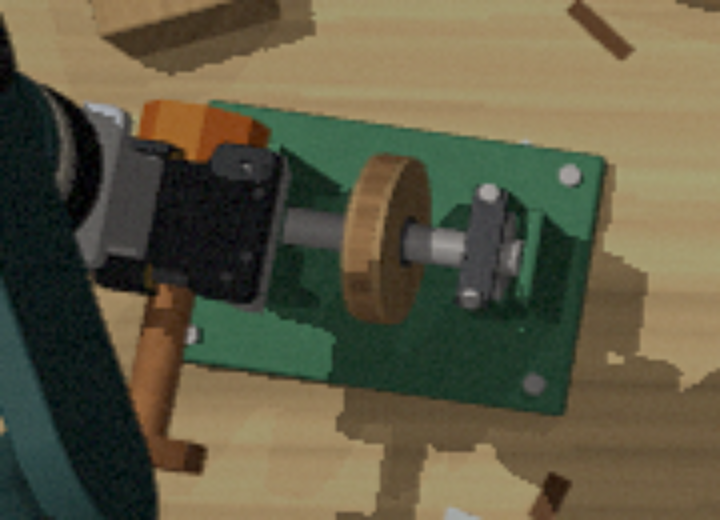

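```bash
cat > fh.py <<'E'
from mal import *
import sys
def headfit(path,tcp,yawh,bias=(.002,.003)):
    b=cv2.imread(path); x,y,w,h=330,300,140,100
    hsv=cv2.cvtColor(b[y:y+h,x:x+w],cv2.COLOR_BGR2HSV)
    M=((hsv[...,0]<12)&(hsv[...,1]>180)&(hsv[...,2]>80)).astype(np.uint8)
    M=cv2.morphologyEx(M,cv2.MORPH_CLOSE,np.ones((3,3),np.uint8))
    nl,lab,st,_=cv2.connectedComponentsWithStats(M); M=(lab==1+st[1:,4].argmax()).astype(np.uint8); print('area',M.sum())
    S=4; MM=np.kron(M,np.ones((S,S),np.uint8)); c,s=np.cos(yawh),np.sin(yawh)
    def ren(d):
        along,z,pit,lat=d*np.array([.01,.01,.1,.01])
        q=parts[0].copy(); cp,sp=np.cos(pit),np.sin(pit) # pitch up about grasp
        L=np.c_[cp*(q[:,0]+along)-sp*q[:,2],q[:,1]+lat,sp*(q[:,0]+along)+cp*q[:,2]+z]
        W=np.c_[tcp[0]+bias[0]+c*L[:,0]-s*L[:,1],tcp[1]+bias[1]+s*L[:,0]+c*L[:,1],tcp[2]+.019+L[:,2]]
        m=np.zeros((h*S,w*S),np.uint8); uv=(proj('scene',W)-[x,y]+.5)*S-.5
        cv2.fillConvexPoly(m,cv2.convexHull(np.round(uv*16).astype(np.int32)),1,shift=4); return m
    f=lambda d:1-(ren(d)&MM).sum()/(ren(d)|MM).sum()
    best=None
    for p0 in (-1,0,1):
        r=minimize(f,[-1.3,0,p0,0],method='Nelder-Mead',options=dict(initial_simplex=np.array([[-1.3,0,p0,0]]*5)+np.vstack([np.zeros(4),np.eye(4)*.6])))
        print('along %.4f z %.4f pitch(deg) %.1f lat %.4f'%tuple(r.x*[.01,.01,np.degrees(.1),.01]),'1-iou %.3f'%r.fun)
headfit('pics/s7.png',[.5506,.2791,.1694],-.1266)
E
python3 fh.py
```

```text
area 1346
along -0.0114 z -0.0013 pitch(deg) -6.7 lat 0.0024 1-iou 0.225
along -0.0076 z 0.0144 pitch(deg) -15.8 lat 0.0081 1-iou 0.217
along -0.0342 z -0.0436 pitch(deg) -11.1 lat -0.0282 1-iou 0.186
```

```bash
sed -i 's/hsv\[...,0\]<12)&(hsv\[...,1\]>180)&(hsv\[...,2\]>80/hsv[...,0]<=14)\&(hsv[...,1]>170)\&(hsv[...,2]>60/; s/^headfit/cv2.imwrite if 0 else None\nheadfit/; s/print(.area.,M.sum())/print("area",M.sum()); cv2.imwrite("pics\/hm.png",cv2.resize(np.hstack([b[y:y+h,x:x+w],cv2.merge([M*255]*3)]),None,fx=2.8,fy=2.8,interpolation=0))/' fh.py; python3 fh.py
```

```text
area 1762
along -0.0110 z -0.0056 pitch(deg) -2.7 lat 0.0019 1-iou 0.040
along -0.0099 z -0.0042 pitch(deg) -0.9 lat 0.0039 1-iou 0.041
along -0.0112 z -0.0064 pitch(deg) -2.2 lat 0.0011 1-iou 0.040
```

View pics/hm.png

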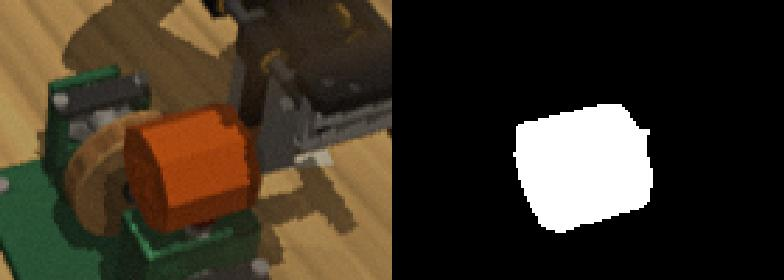

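Request:
jog_arm(
  series=[
    {"x": 0, "y": 0.0005, "z": 0.005, "rx": 0, "ry": 0.3, "rz": 0},
    {"x": 0, "y": 0.0005, "z": 0.005, "rx": 0, "ry": 0.3, "rz": 0},
    {"x": 0, "y": 0, "z": 0, "rx": 0, "ry": 0, "rz": 0},
  ],
)

```text
time: 20.97
tool_pos: [0.552, 0.2775, 0.1617]
ee_rot: [-3.135, -0.001, 1.442]
wrist_force: [0.4, -0.3, -3.1]
width: 0.0214
```

```bash
python3 - <<'E'
from plan import *
state()
E
```

```text
t 20.97 p [0.552  0.2775 0.1617] rpy [-179.6192   -0.0683   82.6345] F [ 0.4 -0.3 -3.1] T [ 0.17 -0.19  0.02] w 0.0214
  wheel: th 0.4 C in tool(mm) [-73.8  31.7  76.4] rot err [0.0001 0.069  0.1114] q [ 0.3718  0.2535  1.266   0.0042  1.6273 -1.0703]
  F tang 0.4 rad -3.1 axial -0.3
```

Request:
jog_arm(
  series=[
    {"x": 0.002, "y": 0, "z": 0.004, "rx": 0, "ry": 0, "rz": 0},
    {"x": 0, "y": 0, "z": 0.005, "rx": 0, "ry": 0, "rz": 0},
    {"x": 0, "y": 0, "z": 0.005, "rx": 0, "ry": 0, "rz": 0},
  ],
)

```text
time: 21.22
tool_pos: [0.5525, 0.2787, 0.1534]
ee_rot: [-3.139, -0.003, 1.441]
wrist_force: [-9.7, -2.3, 15.4]
width: 0.0212
```

```bash
python3 - <<'E'
from plan import *
state()
E
```

```text
t 21.22 p [0.5525 0.2787 0.1534] rpy [-179.855    -0.1882   82.5376] F [-9.7 -2.3 15.4] T [-0.33  1.46 -0.02] w 0.0212
  wheel: th 0.1 C in tool(mm) [-75.1  31.1  68.1] rot err [0.0003 0.1888 0.2083] q [ 0.3733  0.255   1.2805  0.0041  1.6067 -1.0671]
  F tang -9.3 rad 15.4 axial -3.5
```

Request:
jog_arm(
  series=[
    {"x": 0, "y": 0, "z": 0.004, "rx": 0, "ry": 0, "rz": 0},
    {"x": 0, "y": 0, "z": 0.004, "rx": 0, "ry": 0, "rz": 0},
  ],
)

```text
time: 21.38
tool_pos: [0.552, 0.2787, 0.1522]
ee_rot: [3.141, -0.005, 1.441]
wrist_force: [-7.6, -2.4, 12.5]
width: 0.021
```

```bash
python3 - <<'E'
from plan import *
state()
s=cams.snapshot('scene'); cv2.imwrite('pics/s8.png',s['img'][:,:,::-1]);cv2.imwrite('pics/s8z.png',cv2.resize(s['img'][320:430,340:460,::-1],None,fx=5,fy=5))
E
sed -i 's/^headfit(.*//' fh.py; python3 - <<'E'
import sys; sys.path.insert(0,'.')
import os; os.chdir('.')
from fh import headfit
from bench import robot
headfit('pics/s8.png',robot.get_obs()['tool_pos'],-.1266)
E
```

```text
t 21.38 p [0.552  0.2787 0.1522] rpy [179.9419  -0.3102  82.5398] F [-7.6 -2.4 12.5] T [-0.46  0.97 -0.03] w 0.0210
  wheel: th -0.1 C in tool(mm) [-75.2  31.3  66.8] rot err [0.0006 0.31   0.2068] q [ 0.3735  0.2514  1.2874  0.0043  1.5993 -1.0669]
  F tang -7.2 rad 12.5 axial -3.4
area 1767
along -0.0136 z -0.0094 pitch(deg) 6.3 lat -0.0010 1-iou 0.040
along -0.0135 z -0.0093 pitch(deg) 6.8 lat -0.0008 1-iou 0.041
along -0.0108 z -0.0033 pitch(deg) 5.7 lat 0.0035 1-iou 0.046
```

View pics/s8z.png

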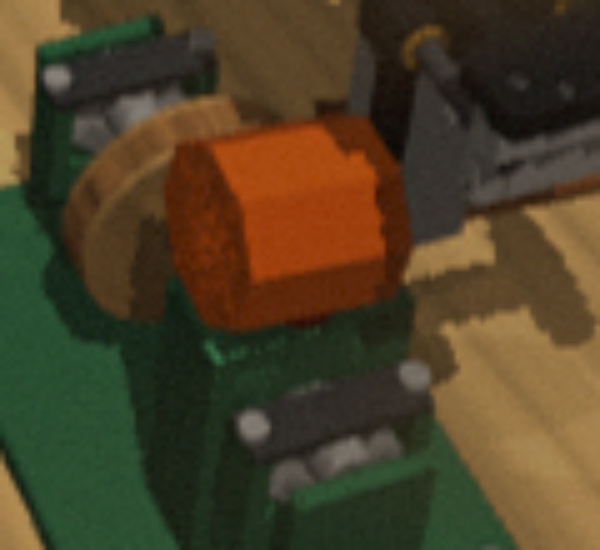

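Request:
jog_arm(
  series=[
    {"x": 0, "y": 0, "z": -0.006, "rx": 0, "ry": 0, "rz": 0},
    {"x": 0, "y": 0, "z": -0.012, "rx": 0, "ry": 0, "rz": 0},
    {"x": 0, "y": -0.02, "z": -0.008, "rx": 0, "ry": 0, "rz": 0},
    {"x": 0, "y": -0.03, "z": 0, "rx": 0, "ry": 0, "rz": 0},
    {"x": 0, "y": -0.03, "z": 0, "rx": 0, "ry": 0, "rz": 0},
    {"x": 0, "y": 0, "z": 0, "rx": 0, "ry": 0, "rz": 0},
  ],
)

```text
time: 21.93
tool_pos: [0.4727, 0.2882, 0.1772]
ee_rot: [3.139, -0.005, 1.437]
wrist_force: [0.3, -0.1, -3.1]
width: 0.0212
```

```bash
python3 - <<'E'
from plan import *
state()
s=cams.snapshot('scene'); b=np.ascontiguousarray(s['img'][:,:,::-1]); cv2.imwrite('pics/s9.png',b)
a=cv2.imread('pics/scene0.png')
cv2.imwrite('pics/cmp2.png',np.hstack([cv2.resize(i[350:410,365:435],None,fx=5.6,fy=5.6,interpolation=2) for i in (a,b)]))
cv2.imwrite('pics/s9z.png',cv2.resize(b[250:450,310:500],None,fx=3,fy=3))
for i in (a,b):
    h=cv2.cvtColor(i[355:400,385:425],cv2.COLOR_BGR2HSV); m=((h[...,0]<5)|(h[...,0]>174))&(h[...,1]>150)&(h[...,2]>60)
    v,u=np.nonzero(m); print(len(v),u.mean()+385,v.mean()+355,v.min()+355,v.max()+355)
from h import proj
for z in (.1415,.1375,.132): print(z,proj('scene',[.585,.280,z]))
E
```

```text
t 21.93 p [0.4727 0.2882 0.1772] rpy [179.8544  -0.2839  82.3072] F [ 0.3 -0.1 -3.1] T [ 0.03 -0.12  0.  ] w 0.0212
  wheel: th -0.1 C in tool(mm) [-73.9 111.3  92.1] rot err [0.0011 0.2828 0.4399] q [ 0.4433  0.0985  1.4144  0.0028  1.6238 -0.9931]
  F tang 0.3 rad -3.1 axial -0.1
83 401.10843373493975 373.90361445783134 370 378
86 400.27906976744185 377.98837209302326 374 384
0.1415 [[401.8491 373.6612]]
0.1375 [[401.5884 375.3406]]
0.132 [[401.2323 377.6344]]
```

View pics/cmp2.png

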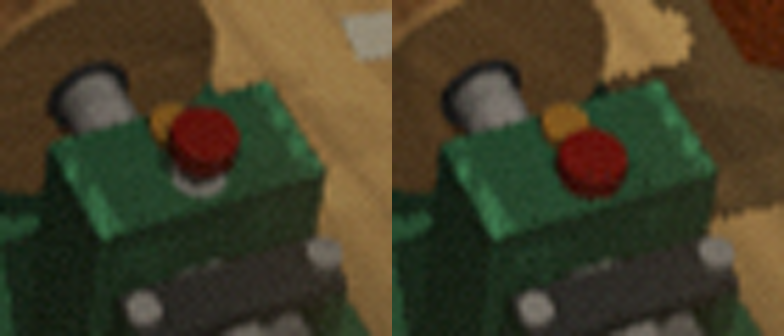

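View pics/s9z.png

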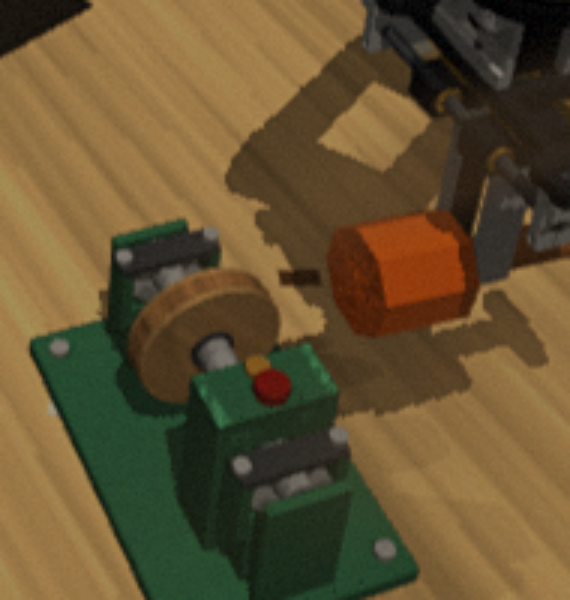

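```bash
python3 - <<'E'
from plan import *
r=R.from_euler('xyz',[np.pi,0,1.444])
show(np.array([.557,.2785,.172]),r,4)
E
```

```text
dist 0.08244064940852897 per row deg [ 0.0851 -0.071  -0.1172]
[ 0.4 20.6  1.4]
[ 0.4 20.6  1.4]
[ 0.4 20.6  1.4]
[ 0.3 20.6  1.3]
```

Request:
jog_arm(
  series=[
    {"x": 0.0004, "y": 0.014, "z": 0, "rx": 0, "ry": 0, "rz": -0.1},
    {"x": 0.0004, "y": 0.022, "z": 0, "rx": 0, "ry": 0, "rz": -0.1},
    {"x": 0.0004, "y": 0.022, "z": 0, "rx": 0, "ry": 0, "rz": -0.1},
    {"x": 0.0004, "y": 0.02, "z": 0, "rx": 0, "ry": 0, "rz": -0.1},
    {"x": 0, "y": 0, "z": 0, "rx": 0, "ry": 0, "rz": 0},
  ],
)

```text
time: 22.4
tool_pos: [0.5635, 0.2776, 0.1769]
ee_rot: [3.129, -0.005, 1.444]
wrist_force: [-0.3, 0.4, -3.0]
width: 0.0209
```

```bash
python3 - <<'E'
from plan import *
state()
s=cams.snapshot('scene'); cv2.imwrite('pics/s10.png',s['img'][:,:,::-1])
from fh import headfit
headfit('pics/s10.png',robot.get_obs()['tool_pos'],-.1266)
E
```

```text
t 22.40 p [0.5635 0.2776 0.1769] rpy [179.2549  -0.2825  82.7181] F [-0.3  0.4 -3. ] T [ 0.06 -0.07 -0.  ] w 0.0209
  wheel: th -0.7 C in tool(mm) [-75.7  18.4  91.8] rot err [0.0001 0.2822 0.0319] q [ 0.3686  0.2577  1.2308 -0.0019  1.6394 -1.0752]
  F tang -0.3 rad -3.0 axial 0.3
area 1794
along -0.0139 z -0.0132 pitch(deg) 5.0 lat -0.0034 1-iou 0.030
along -0.0109 z -0.0062 pitch(deg) 3.8 lat 0.0017 1-iou 0.035
along -0.0141 z -0.0137 pitch(deg) 4.9 lat -0.0039 1-iou 0.031
```

Request:
jog_arm(
  series=[
    {"x": 0.001, "y": -0.003, "z": 0.004, "rx": 2.5, "ry": 0, "rz": 0},
    {"x": 0.001, "y": -0.002, "z": 0.006, "rx": 2.5, "ry": 0, "rz": 0},
    {"x": 0, "y": 0, "z": 0.006, "rx": 0, "ry": 0, "rz": 0},
    {"x": 0, "y": 0, "z": 0.003, "rx": 0, "ry": 0, "rz": 0},
  ],
)

```text
time: 22.78
tool_pos: [0.5606, 0.2795, 0.1561]
ee_rot: [-3.063, -0.005, 1.441]
wrist_force: [0.5, 0.2, -3.2]
width: 0.0211
```

```bash
python3 - <<'E'
from plan import *
state()
E
```

```text
t 22.78 p [0.5606 0.2795 0.1561] rpy [-175.5241   -0.2869   82.5533] F [ 0.5  0.2 -3.2] T [ 0.01 -0.21 -0.05] w 0.0211
  wheel: th 4.5 C in tool(mm) [-77.   28.3  68.7] rot err [0.0004 0.3011 0.1701] q [ 0.3493  0.3203  1.1957  0.0407  1.6926 -1.0882]
  F tang 0.8 rad -3.2 axial 0.3
```

Request:
jog_arm(
  series=[
    {"x": 0, "y": -0.001, "z": 0.004, "rx": 0, "ry": 0, "rz": 0},
    {"x": 0, "y": -0.001, "z": 0.004, "rx": 0, "ry": 0, "rz": 0},
    {"x": 0, "y": 0, "z": 0.004, "rx": 0, "ry": 0, "rz": 0},
  ],
)

```text
time: 23.03
tool_pos: [0.5596, 0.2796, 0.1538]
ee_rot: [-3.075, -0.008, 1.441]
wrist_force: [-4.0, -2.8, 9.1]
width: 0.0212
```

```bash
python3 - <<'E'
from plan import *
state()
E
```

```text
t 23.03 p [0.5596 0.2796 0.1538] rpy [-176.1996   -0.4546   82.5455] F [-4.  -2.8  9.1] T [-0.4   0.56 -0.02] w 0.0212
  wheel: th 3.8 C in tool(mm) [-77.2  28.4  66.4] rot err [0.0007 0.4669 0.1703] q [ 0.3515  0.3098  1.213   0.0379  1.6739 -1.0866]
  F tang -4.2 rad 8.9 axial -3.3
```

Request:
jog_arm(
  series=[
    {"x": 0, "y": 0, "z": -0.008, "rx": 0, "ry": 0, "rz": 0},
    {"x": 0, "y": 0, "z": 0.007, "rx": 0, "ry": 0, "rz": 0},
    {"x": 0, "y": 0, "z": 0.007, "rx": 0, "ry": 0, "rz": 0},
    {"x": 0, "y": 0, "z": 0.006, "rx": 0, "ry": 0, "rz": 0},
  ],
)

```text
time: 23.37
tool_pos: [0.5591, 0.2805, 0.1527]
ee_rot: [-3.087, -0.013, 1.442]
wrist_force: [-9.6, -5.5, 30.3]
width: 0.0213
```

```bash
python3 - <<'E'
from plan import *
state()
E
```

```text
t 23.37 p [0.5591 0.2805 0.1527] rpy [-176.882    -0.726    82.6384] F [-9.6 -5.5 30.3] T [-0.94  1.49  0.03] w 0.0213
  wheel: th 3.1 C in tool(mm) [-78.3  28.   65.3] rot err [0.0004 0.7308 0.0684] q [ 0.3538  0.3002  1.2268  0.0366  1.6569 -1.0865]
  F tang -10.5 rad 29.9 axial -6.6
```

Request:
jog_arm(
  series=[
    {"x": 0, "y": 0, "z": -0.01, "rx": 0, "ry": 0.7, "rz": 0},
    {"x": 0, "y": 0, "z": -0.02, "rx": 0, "ry": 0, "rz": 0},
    {"x": 0, "y": 0, "z": -0.02, "rx": 0, "ry": 0, "rz": 0},
    {"x": -0.012, "y": -0.015, "z": -0.01, "rx": 0, "ry": 0, "rz": 0},
    {"x": -0.02, "y": -0.025, "z": 0, "rx": 0, "ry": 0, "rz": 0},
    {"x": -0.03, "y": -0.015, "z": 0, "rx": 0, "ry": 0, "rz": 0},
    {"x": -0.035, "y": 0, "z": 0, "rx": 0, "ry": 0, "rz": 0},
  ],
)

```text
time: 23.95
tool_pos: [0.4919, 0.1928, 0.2089]
ee_rot: [-3.083, -0.027, 1.451]
wrist_force: [0.8, -1.0, -3.3]
width: 0.0214
```

```bash
python3 - <<'E'
from plan import *
state()
s=cams.snapshot('scene'); b=np.ascontiguousarray(s['img'][:,:,::-1]); cv2.imwrite('pics/s11.png',b)
for i in (b,):
    h=cv2.cvtColor(i[355:400,385:425],cv2.COLOR_BGR2HSV); m=((h[...,0]<5)|(h[...,0]>174))&(h[...,1]>150)&(h[...,2]>60)
    v,u=np.nonzero(m); print(len(v),u.mean()+385,v.mean()+355,v.min()+355,v.max()+355)
cv2.imwrite('pics/s11z.png',cv2.resize(b[220:440,290:500],None,fx=2.8,fy=2.7))
r=R.from_euler('xyz',[np.pi,0,1.851])*R.from_euler('x',4,degrees=True)
show(np.array([.563,-.230,.13]),r,13)
E
```

```text
t 23.95 p [0.4919 0.1928 0.2089] rpy [-176.621    -1.5557   83.1469] F [ 0.8 -1.  -3.3] T [-0.02 -0.21 -0.02] w 0.0214
  wheel: th 3.4 C in tool(mm) [ 14.   87.1 119.4] rot err [-0.0066  1.5294 -0.4917] q [ 0.2355  0.0697  1.3842  0.0465  1.7334 -1.21  ]
  F tang 1.1 rad -3.2 axial -0.9
87 400.1609195402299 378.1954022988506 374 384
dist 0.42871873555299744 per row deg [ 0.0621 -0.1972 -1.7815]
[-31.1   9.8   4.9]
[-31.4   8.8   5. ]
[-31.6   7.8   5.1]
[-31.8   6.8   5.2]
[-32.    5.8   5.3]
[-32.2   4.8   5.4]
[-32.3   3.9   5.5]
[-32.4   2.9   5.6]
[-32.4   1.9   5.7]
[-32.5   0.8   5.8]
[-32.4  -0.2   5.9]
[-32.4  -1.2   6. ]
[-32.3  -2.2   6.1]
```

View pics/s11z.png

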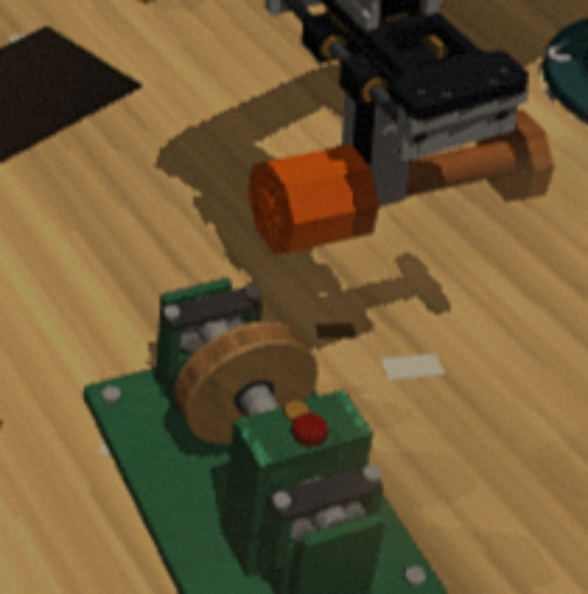

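Request:
jog_arm(
  series=[
    {"x": -0.031, "y": 0.0098, "z": 0.001, "rx": 0, "ry": -0.2, "rz": -1.8},
    {"x": -0.031, "y": 0.0088, "z": 0.001, "rx": 0, "ry": -0.2, "rz": -1.8},
    {"x": -0.0315, "y": 0.0078, "z": 0.001, "rx": 0, "ry": -0.2, "rz": -1.8},
    {"x": -0.032, "y": 0.0068, "z": 0.002, "rx": 0, "ry": -0.2, "rz": -1.8},
    {"x": -0.032, "y": 0.0058, "z": 0.002, "rx": 0, "ry": -0.2, "rz": -1.8},
    {"x": -0.032, "y": 0.0048, "z": 0.002, "rx": 0, "ry": -0.2, "rz": -1.8},
    {"x": -0.032, "y": 0.0039, "z": 0.002, "rx": 0, "ry": -0.2, "rz": -1.8},
    {"x": -0.032, "y": 0.0029, "z": 0.002, "rx": 0, "ry": -0.2, "rz": -1.8},
    {"x": -0.032, "y": 0.0019, "z": 0.002, "rx": 0, "ry": -0.2, "rz": -1.8},
    {"x": -0.032, "y": 0.0008, "z": 0.002, "rx": 0, "ry": -0.2, "rz": -1.8},
    {"x": -0.032, "y": 0, "z": 0.002, "rx": 0, "ry": -0.2, "rz": -1.8},
    {"x": -0.02, "y": 0, "z": 0, "rx": 0, "ry": 0, "rz": -1.8},
  ],
)

```text
time: 25.0
tool_pos: [0.5602, -0.1952, 0.1643]
ee_rot: [-3.077, -0.012, 1.847]
wrist_force: [-0.6, 0.0, -2.9]
width: 0.0213
```

```bash
python3 - <<'E'
from plan import *
state()
r=R.from_euler('xyz',[np.pi,0,1.851])*R.from_euler('x',4,degrees=True)
show(np.array([.563,-.230,.11]),r,4)
E
```

```text
t 25.00 p [ 0.5602 -0.1952  0.1643] rpy [-176.3007   -0.6634  105.8226] F [-0.6  0.  -2.9] T [ 0.16 -0.16  0.03] w 0.0213
  wheel: th 3.7 C in tool(mm) [376.2 125.8  75.7] rot err [  0.1691  -0.8286 -23.0704] q [-0.4119  0.241   1.2776 -0.0322  1.6803 -2.2618]
  F tang -0.4 rad -3.0 axial -0.0
dist 0.06454666218761841 per row deg [ 0.0755 -0.1694 -0.0467]
[-8.7 -0.8 13.6]
[-8.7 -0.8 13.6]
[-8.6 -0.8 13.6]
[-8.6 -0.8 13.6]
```

Request:
jog_arm(
  series=[
    {"x": -0.0087, "y": -0.0008, "z": 0.012, "rx": 0, "ry": -0.2, "rz": 0},
    {"x": -0.0087, "y": -0.0008, "z": 0.0136, "rx": 0, "ry": -0.2, "rz": 0},
    {"x": -0.0087, "y": -0.0008, "z": 0.0136, "rx": 0, "ry": -0.2, "rz": 0},
    {"x": -0.006, "y": 0, "z": 0.01, "rx": 0, "ry": 0, "rz": 0},
    {"x": 0, "y": 0, "z": 0, "rx": 0, "ry": 0, "rz": 0},
  ],
)

```text
time: 25.42
tool_pos: [0.5629, -0.2346, 0.1053]
ee_rot: [-3.073, -0.004, 1.841]
wrist_force: [0.9, -0.3, -3.0]
width: 0.0208
```

```bash
python3 - <<'E'
from plan import *
state()
s=cams.snapshot('scene'); b=np.ascontiguousarray(s['img'][:,:,::-1]); cv2.imwrite('pics/s12.png',b)
cv2.imwrite('pics/s12z.png',cv2.resize(b[150:300,220:370],None,fx=4,fy=4))
r=R.from_euler('xyz',[np.pi,0,1.851])*R.from_euler('x',4,degrees=True)
show(np.array([.563,-.230,.05]),r,4)
E
sed -i 's/def headfit(path,tcp,yawh,bias=(.002,.003)):/def headfit(path,tcp,yawh,bias=(.002,.003),roi=(330,300,140,100)):/; s/x,y,w,h=330,300,140,100/x,y,w,h=roi/' fh.py
python3 - <<'E'
import os,sys; os.chdir('.'); sys.path.insert(0,'.')
from fh import headfit
from bench import robot
headfit('pics/s12.png',robot.get_obs()['tool_pos'],.28,roi=(230,180,100,100))
E
```

```text
t 25.42 p [ 0.5629 -0.2346  0.1053] rpy [-176.0711   -0.2176  105.4674] F [ 0.9 -0.3 -3. ] T [ 0.09 -0.14  0.03] w 0.0208
  wheel: th 3.7 C in tool(mm) [416.5 127.3  13.2] rot err [  0.2606  -1.299  -22.6849] q [-0.463   0.3013  1.3209 -0.043   1.5729 -2.3028]
  F tang 1.1 rad -3.0 axial -0.2
dist 0.056180146808078826 per row deg [ 0.0219 -0.0689 -0.1374]
[ 0.9  1.2 14. ]
[ 0.9  1.2 14. ]
[ 0.9  1.2 14. ]
[ 0.9  1.2 14. ]
area 792
along -0.0113 z -0.0069 pitch(deg) -0.1 lat 0.0036 1-iou 0.045
along -0.0106 z -0.0056 pitch(deg) -0.2 lat 0.0053 1-iou 0.048
along -0.0065 z -0.0017 pitch(deg) 0.3 lat 0.0104 1-iou 0.052
```

View pics/s12z.png

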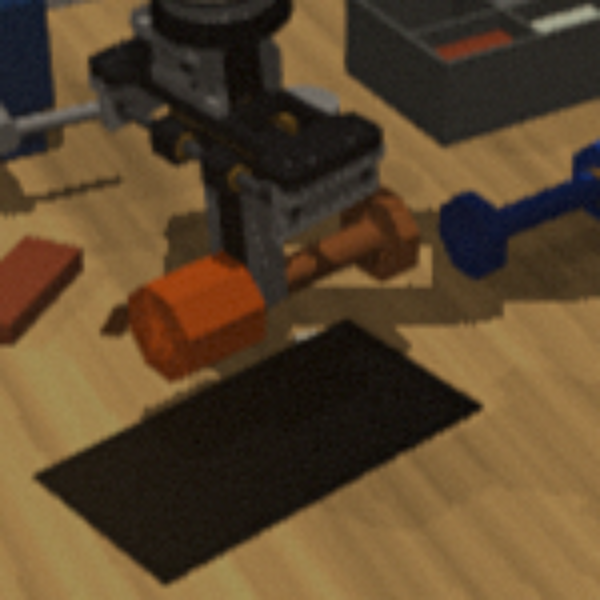

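View pics/hm.png

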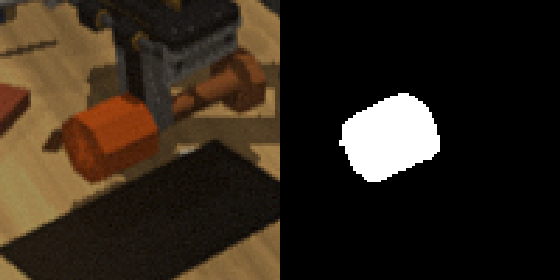

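Request:
jog_arm(
  series=[
    {"x": 0.0008, "y": 0, "z": 0.013, "rx": 0, "ry": 0, "rz": -0.1},
    {"x": 0.0008, "y": 0, "z": 0.014, "rx": 0, "ry": 0, "rz": -0.1},
    {"x": 0.0008, "y": 0, "z": 0.014, "rx": 0, "ry": 0, "rz": -0.1},
    {"x": 0.0008, "y": 0, "z": 0.014, "rx": 0, "ry": 0, "rz": 0},
    {"x": 0, "y": 0, "z": 0.004, "rx": 0, "ry": 0, "rz": 0},
    {"x": 0, "y": 0, "z": 0, "rx": 0, "ry": 0, "rz": 0},
  ],
)

```text
time: 25.97
tool_pos: [0.5616, -0.2285, 0.0495]
ee_rot: [-3.081, -0.002, 1.85]
wrist_force: [-0.0, 0.2, -2.4]
width: 0.0212
```

```bash
python3 - <<'E'
from plan import *
state()
E
```

```text
t 25.97 p [ 0.5616 -0.2285  0.0495] rpy [-176.504    -0.1263  105.9947] F [-0.   0.2 -2.4] T [ 0.08 -0.18 -0.02] w 0.0212
  wheel: th 3.3 C in tool(mm) [409.2 127.2 -42.5] rot err [  0.256   -1.246  -23.2153] q [-0.457   0.3256  1.4042 -0.0396  1.4586 -2.3017]
  F tang 0.1 rad -2.4 axial 0.2
```

Request:
jog_arm(
  series=[
    {"x": 0, "y": 0, "z": 0.009, "rx": 0, "ry": 0, "rz": 0},
    {"x": 0, "y": 0, "z": 0.007, "rx": 0, "ry": 0, "rz": 0},
    {"x": 0, "y": 0, "z": 0.003, "rx": 0, "ry": 0, "rz": 0},
    {"x": 0, "y": 0, "z": 0.001, "rx": 0, "ry": 0, "rz": 0},
  ],
)

```text
time: 26.3
tool_pos: [0.5629, -0.2286, 0.0317]
ee_rot: [-3.085, 0.002, 1.852]
wrist_force: [0.3, 0.1, -3.7]
width: 0.0215
```

```bash
python3 - <<'E'
from plan import *
state()
E
```

```text
t 26.30 p [ 0.5629 -0.2286  0.0317] rpy [-176.7854    0.0928  106.0848] F [ 0.3  0.1 -3.7] T [ 0.06 -0.15  0.03] w 0.0215
  wheel: th 2.9 C in tool(mm) [409.3 125.7 -61.2] rot err [  0.2761  -1.3392 -23.3002] q [-0.4564  0.338   1.4252 -0.0394  1.4189 -2.3012]
  F tang 0.4 rad -3.7 axial 0.2
```

Request:
jog_arm(
  series=[
    {"x": 0, "y": 0, "z": 0.004, "rx": 0, "ry": 0, "rz": 0},
    {"x": 0, "y": 0, "z": 0.004, "rx": 0, "ry": 0, "rz": 0},
    {"x": 0, "y": 0, "z": 0.002, "rx": 0, "ry": 0, "rz": 0},
  ],
)

```text
time: 26.55
tool_pos: [0.5639, -0.2294, 0.0255]
ee_rot: [-3.088, 0.004, 1.851]
wrist_force: [-4.2, 3.3, 8.8]
width: 0.0211
```

```bash
python3 - <<'E'
from plan import *
state()
E
```

```text
t 26.55 p [ 0.5639 -0.2294  0.0255] rpy [-176.9565    0.2525  106.0811] F [-4.2  3.3  8.8] T [ 0.76  0.98 -0.1 ] w 0.0211
  wheel: th 2.7 C in tool(mm) [410.2 124.8 -68. ] rot err [  0.2921  -1.4168 -23.293 ] q [-0.457   0.3429  1.4318 -0.0395  1.4034 -2.3011]
  F tang -5.0 rad 8.6 axial 2.7
```

Request:
jog_arm(
  series=[
    {"x": 0, "y": 0, "z": 0, "rx": 0, "ry": 0, "rz": 0},
    {"x": 0, "y": 0, "z": 0, "rx": 0, "ry": 0, "rz": 0},
  ],
)

```text
time: 26.72
tool_pos: [0.5641, -0.2298, 0.0268]
ee_rot: [-3.089, 0.005, 1.851]
wrist_force: [-0.6, 0.3, -2.5]
width: 0.0213
```

Request:
jog_arm(
  series=[
    {"x": 0, "y": 0, "z": 0, "rx": 0, "ry": 0, "rz": 0},
    {"x": 0, "y": 0, "z": 0, "rx": 0, "ry": 0, "rz": 0},
    {"x": 0, "y": 0, "z": 0, "rx": 0, "ry": 0, "rz": 0},
    {"x": 0, "y": 0, "z": 0, "rx": 0, "ry": 0, "rz": 0},
    {"x": 0, "y": 0, "z": 0, "rx": 0, "ry": 0, "rz": 0},
  ],
  claw=0.65,
)

```text
time: 27.13
tool_pos: [0.5663, -0.2313, 0.0289]
ee_rot: [-3.094, 0.01, 1.851]
wrist_force: [-0.5, 0.5, -0.2]
width: 0.0508
```

```bash
python3 - <<'E'
from plan import *
state()
s=cams.snapshot('scene'); b=np.ascontiguousarray(s['img'][:,:,::-1])
cv2.imwrite('pics/s13z.png',cv2.resize(b[150:300,220:370],None,fx=4,fy=4))
E
```

```text
t 27.13 p [ 0.5663 -0.2313  0.0289] rpy [-177.2663    0.5738  106.0464] F [-0.5  0.5 -0.2] T [ 0.07 -0.17 -0.01] w 0.0508
  wheel: th 2.3 C in tool(mm) [412.4 123.2 -66.2] rot err [  0.3262  -1.5853 -23.2527] q [-0.4577  0.3403  1.4278 -0.0401  1.4022 -2.301 ]
  F tang -0.5 rad -0.2 axial 0.5
```

View pics/s13z.png

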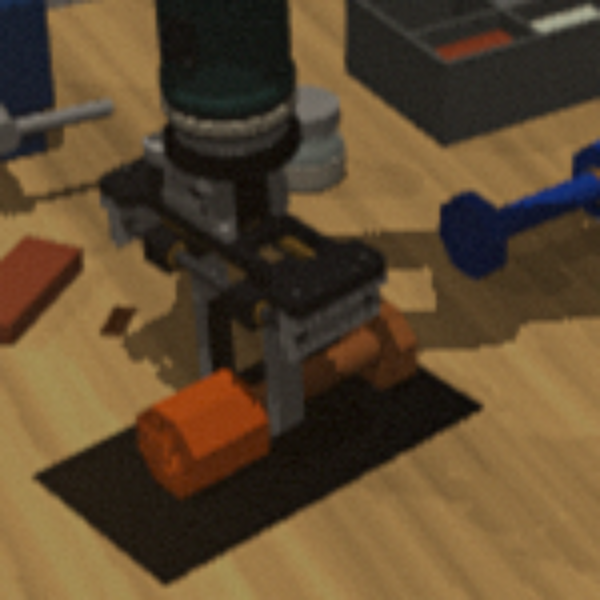

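Mallet is on the mat, fingers open. Retreat straight up and away.

Request:
jog_arm(
  series=[
    {"x": 0, "y": 0, "z": 0, "rx": 0, "ry": 0, "rz": 0},
    {"x": 0, "y": 0, "z": -0.008, "rx": 0, "ry": 0, "rz": 0},
    {"x": 0, "y": -0.001, "z": -0.02, "rx": 0, "ry": 0, "rz": 0},
    {"x": 0, "y": -0.001, "z": -0.03, "rx": 0, "ry": 0, "rz": 0},
    {"x": 0, "y": 0, "z": -0.035, "rx": 0, "ry": 0, "rz": 0},
    {"x": 0, "y": 0, "z": -0.035, "rx": 0, "ry": 0, "rz": 0},
    {"x": 0, "y": -0.02, "z": -0.03, "rx": 0, "ry": 0, "rz": 0},
    {"x": 0, "y": -0.035, "z": 0, "rx": 0, "ry": 0, "rz": 0},
    {"x": 0, "y": -0.035, "z": 0, "rx": 0, "ry": 0, "rz": 0},
    {"x": 0, "y": -0.035, "z": 0, "rx": 0, "ry": 0, "rz": 0},
    {"x": 0, "y": -0.02, "z": 0, "rx": 0, "ry": 0, "rz": 0},
    {"x": 0, "y": 0, "z": 0, "rx": 0, "ry": 0, "rz": 0},
  ],
)

```text
time: 28.18
tool_pos: [0.4285, -0.2689, 0.2079]
ee_rot: [-3.095, 0.015, 1.855]
wrist_force: [-0.5, 0.0, -0.2]
width: 0.0609
```

```bash
python3 - <<'E'
from plan import *
state()
s=cams.snapshot('scene'); b=np.ascontiguousarray(s['img'][:,:,::-1]); cv2.imwrite('pics/s14.png',b)
h=cv2.cvtColor(b[355:400,385:425],cv2.COLOR_BGR2HSV); m=((h[...,0]<5)|(h[...,0]>174))&(h[...,1]>150)&(h[...,2]>60)
v,u=np.nonzero(m); print(len(v),u.mean()+385,v.mean()+355)
s=cams.snapshot('top'); cv2.imwrite('pics/t14.png',s['img'][:,:,::-1])
E
```

```text
t 28.18 p [ 0.4285 -0.2689  0.2079] rpy [-177.3443    0.8849  106.3101] F [-0.5  0.  -0.2] T [ 0.11 -0.16 -0.02] w 0.0609
  wheel: th 2.1 C in tool(mm) [411.7 276.  103.8] rot err [  0.384   -1.8455 -23.5071] q [-0.6403  0.004   1.4534 -0.0467  1.6996 -2.501 ]
  F tang -0.5 rad -0.2 axial -0.1
78 400.21794871794873 377.64102564102564
```

View pics/s14.png

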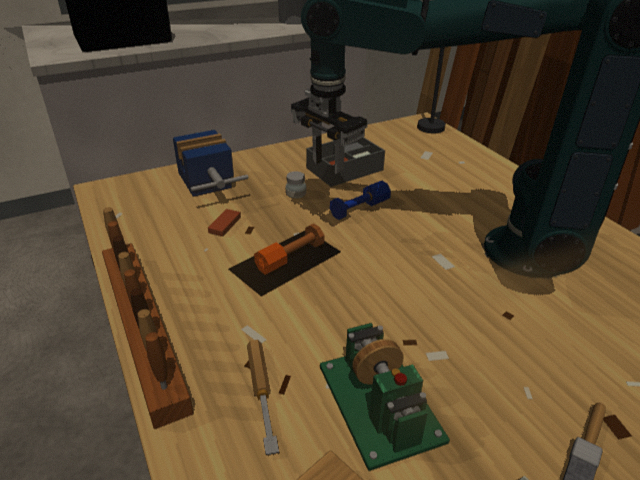

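View pics/t14.png

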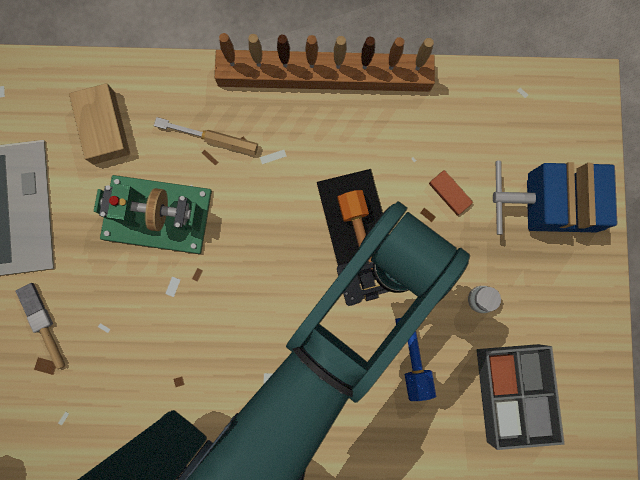

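```bash
python3 - <<'E'
from plan import *
fr=[cams.snapshot('scene')['img'][:,:,::-1].astype(float) for _ in range(4)]
b=np.mean(fr,0).astype(np.uint8); a=cv2.imread('pics/scene0.png')
for i in (a,b,cv2.imread('pics/s9.png'),cv2.imread('pics/s11.png')):
    c=i[355:400,385:425].astype(float); w=np.clip(c[...,2]-1.5*np.maximum(c[...,1],c[...,0]),0,None); w[w<20]=0
    y,x=np.mgrid[355:400,385:425]; print((w*x).sum()/w.sum(),(w*y).sum()/w.sum(),w.sum())
cv2.imwrite('pics/fin.png',np.hstack([cv2.resize(i[350:410,365:435],None,fx=5.6,fy=5.6,interpolation=2) for i in (a,b)]))
E
```

```text
400.87339730666883 374.11071687767117 6200.5
400.2345490096064 377.9973646178696 5881.5
400.2275018532246 378.0299481097109 6745.0
400.2392583872866 377.9944820482637 6796.0
```

View pics/fin.png

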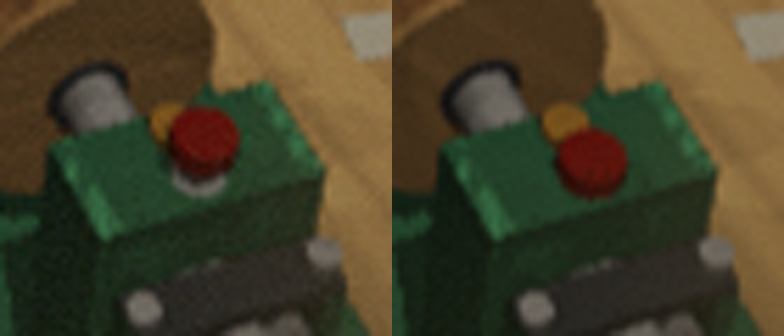

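The pin head has dropped 3.9 px (400.2, 378.0). That matches full travel (about 4.0 px), and it has not moved since. The stem no longer shows.

```bash
python3 -c "
from bench import ticket
print(ticket.close_job())"
```

```text
the job is handed in; nothing more can be done
None
```

The spindle is locked, and the job was handed in at about 28 s of the 72 s allowed.

- **Rolling:** I rolled the wheel about 125° in two pinches until it stopped hard. The force reached 16 N one way with almost no movement. Going back it held at 10 N, after about 2 mm of movement at the fingertips that I took as play and arm give. I then let go.
- **Lock pin:** I gripped the orange mallet (not the blue look-alike) and drove the pin down with it. The first press tilted the mallet a little in the grip, so I levelled it and knocked twice more. The last knock reached 33 N at the wrist and the pin did not move further.
- **Mallet:** I laid it back on the black mat at about its old place, let go and moved the arm clear.

**Last checks:**
- In the scene camera the pin head sits 3.9 px lower than at the start, against about 4.0 px expected for fully home. It was the same in every picture after the first press, and no stem shows under it.
- The mallet lies on its mat, though the arm hid its handle end in the final top view; the scene view shows all of it.
- The gouge, slip stone, jar and blue mallet look unmoved by eye.
- The two cameras disagreed by about 4 to 7 mm on positions, so I used averages. The mallet's height in the grip was unclear from the pictures, so I set it down by feel.

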